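Pack the locker tote in two layers and bolt it in

ROBOT

A 6-joint arm with a two-finger parallel gripper is mounted at the origin on the work surface. World frame = base frame: x ahead of the robot, y to its left, z up, the work surface at z = 0. Lengths are in m, angles in rad, forces in N, time in s.
With the tool pointing down it reaches from about 0.375 to 0.9 m from the base axis. Payload 3.1 kg.
Tool frame: the origin (TCP) lies on the centre line of the jaws, within the pads' length; the fingertips stand 8 mm ahead of it and the grasp point (between the pads) lies 11 mm behind it; z points along the fingers, y is the line along which they close (so a half turn about z gives the same grasp; the last joint's range is limited). The gripper opens to 87 mm and grips with 3 to 60 N. Pads are 19 mm wide; open, the fingers measure 117 mm over their backs; the gripper's body (75 mm by 190 mm) begins 51 mm behind the grasp point.
Start: joints at [-1.431, 0.527, 1.433, -0, 1.181, -0.178], TCP at [0.196, -0.593, 0.231] pointing down, gripper open.
Joint ranges: [-3.08, 3.08], [-0.75, 2.2], [0.22, 2.44], [-1.43, 4.57], [0, 2.65], [-2.85, 2.85]. Speed limits (rad/s): [2.79, 2.79, 3.14, 3.14, 3.14, 3.14].

INTERFACE

Orientations are given as a unit quaternion [x, y, z, w].
In Python, from rig import robot gives the robot as it stands. The module is installed in compiled form; this text tells all that it offers.
- The arm moves only by the tool send_rows, never from a script. Its argument "increments" is one flat list of numbers, 7 for each row, row after row: the turn, a rotation vector about the world's x, y, z in rad, then the shift along the world's x, y, z in cm, then the opening, from 0 (shut) to 1 (fully open). A call has 1 to 20 rows; each row shifts and turns the commanded pose from where the row before left it; what a row does not reach is not made up. A row lasts 1/12 s, in which the tool goes at most 41.7 mm and 7.16 degrees, less where a joint would pass 70% of its speed; a pose out of reach is approached as far as the arm can. A call is refused whole if a number of a shift passes 4.17 or a number of a turn 0.125, either way. A call with a gripper value outside its range is refused whole. The fingers move at their own pace and stop on an object; "newtons" is the grip in N (left out, the last holds). Time passes only in rows, so rows that do not move let the fingers close. It gives the time, the measured TCP pose, the force, the opening and the grip force at its end, in the units of the state.
- robot.get_obs(): the state, without advancing time (a new reading comes with each control period).
- robot.camera(name): name is "scene" or "top" or "wrist"; returns a dict with "image" (400x640x3 uint8, red, green, blue), "range_z" (400x640 float32, m along the optical axis (not along the pixel's ray), 0 where there is no reading), "fx", "fy", "cx", "cy" (pixels), "dist_coeffs" ([k1, k2, p1, p2, k3] as OpenCV has them; the pictures are not rectified), "R" (3x3) and "t" (3): a world point X has camera coordinates R X + t. Camera axes: x right, y down, z forward; pixel columns grow to the right and rows downward; lengths in m; the calibration is good to about 2 mm. A picture is of the moment at which its call begins.
- robot.hand_in(): hands the job in; it is judged then, once.
The state is a dict: "time": time; "q": joint angles; "joint_velocities": joint speeds; "joint_torque": joint torques, N m; "position": TCP position; "tool_rot": TCP orientation; "ft_force": force on the tool from outside, world axes, zero at the start; "moment": the same for the moment, N m; "grip_width": finger opening in m; "grip_force": force on a finger pad.
Only numpy, scipy, OpenCV 4.12 (cv2) and the standard library are available. Lean on these libraries where they do the work, as an engineer would, in place of code of your own. Each camera call takes 0.05 s, during which the arm holds its last target. There are 200 camera calls.

TASK

Pack the grey tote for the locker round in layers: first lay all the small cardboard cartons flat on the tote's floor side by side, then set the white divider level on the tote's ledges above them with its fin up, then stand all the round tubs upright on the divider. When all is packed, slide the barrel bolt on the front of the tote's cradle fully across and turn its handle down into the keeper notch. Leave the parcel, the tape roll and the scanner where they are.

Things in the scene. Friction and masses are not known exactly. Their poses are not given: they have to be found in the camera images.
- tote_floor (a point): Centre of the inner floor of the fixed grey open tote, 10 mm above the counter. x across (away from the robot), y along, z up, turning with the tote. Inside 140 mm (x) x 220 mm (y), rim 62 mm above this floor; walls 3 mm, up to 6 mm at the rim. A ledge runs along each short end (y = +-98 to +-110), its top 44 mm above this floor; so 196 mm of floor are free between the ledges.
- cradle: Fixed steel cradle that carries the tote and the barrel bolt; placed and turned afresh each time. Origin on the counter under the tote's centre, axes as tote_floor. The bolt lies along y outside the tote's robot-side (-x) long wall: axis at x = -115 mm, 50 mm above the counter. Pedestal and guide plate there reach 60 mm up, the keeper eye 62 mm, the tote's rim 72 mm.
- bolt_knob (a point): Middle of the bolt's handle knob: a black cylinder, 16 mm diameter, 26 mm long (28 to 54 mm from the bolt's axis; this point 42 mm from it), on a 10 mm stalk. Its z points outward along the handle. With the handle up it stands 92 mm above the counter, 42 mm in front of the tote's wall.
- bolt_home (a point): Fixed point on the bolt's axis where the handle's foot lies when the bolt is fully across; axes as tote_floor (the bolt's axis is y). The keeper notch is level with it: a 16 mm wide gap in the 3 mm guide plate that stands 13 mm in front of (-x) the axis and reaches 10 mm above it. The handle turns about y through its foot.
- bolt (a joint): Barrel bolt slide, m: 0 drawn back, 0.045 fully across to the tote's +y (stop; rod in the keeper eye); starts between 0 and 0.010. About 1.5 N of friction; stays where it is left. The handle can be turned down only at the notch, and once down it blocks the slide.
- handle (a joint): Bolt handle angle, rad: 0 straight up, grows as it swings down towards the tote's -x (the robot's side), 1.5 fully down, nearly level, in the notch (stop); starts between 0 and 0.25. Away from the notch the guide plate stops it at about 0.55. About 0.05 N m of friction; stays where it is left.
- divider: Rigid white divider plate, 130 mm (its x) x 212 mm (its y) x 5 mm, with an upright grip fin at its centre: 50 mm long (x), 8 mm thick (y), from 5 to 31 mm above the underside. 180 g. Origin at the centre of the underside. Starts flat on the counter, fin up. It fits the tote either way round and rests on the two ledges.
- parcel: Sealed cardboard parcel, 120 x 100 x 70 mm, a bystander; origin at the centre of its underside.
- tape_roll: Roll of parcel tape, 90 mm diameter, 48 mm tall, a bystander; origin at the centre of its underside.
- scanner: Black hand scanner lying on the counter, about 155 x 50 x 40 mm, a bystander; origin under its head.
- carton1: Plain brown cardboard carton, 44 (its x) x 52 (its y) x 38 (z) mm, about 100 g; origin at the centre of its underside. May be absent (None).
- tub1: Squat round white tub with a grey lid, 40 mm diameter, 26 mm tall, about 60 g; origin at the centre of its underside. May be absent (None).
- carton2: Plain brown cardboard carton, 44 (its x) x 52 (its y) x 38 (z) mm, about 100 g; origin at the centre of its underside. May be absent (None).
- tub2: Squat round white tub with a grey lid, 40 mm diameter, 26 mm tall, about 60 g; origin at the centre of its underside. May be absent (None).
- carton3: Plain brown cardboard carton, 44 (its x) x 52 (its y) x 38 (z) mm, about 100 g; origin at the centre of its underside. May be absent (None).
- tub3: Squat round white tub with a grey lid, 40 mm diameter, 26 mm tall, about 60 g; origin at the centre of its underside. May be absent (None).
Not all that is in view belongs to the job. Leave any pink look-alike of the carton2 alone. Leave any yellow look-alike of the tub3 alone.

How it is judged:
On the way, in this order (a step that is already met when the one before it is completed fails the run):
1. every carton lies flat on the tote's floor (x of carton1 in the frame of tote_floor between -0.07 and 0.07 m and y of carton1 in the frame of tote_floor between -0.1 and 0.1 m and z of carton1 in the frame of tote_floor between -0.008 and 0.01 m and angle between each of carton1, carton2, carton3's own z axis and vertical below 0.15 rad and linear speed of each of carton1, carton2, carton3 below 0.03 m/s and x of carton2 in the frame of tote_floor between -0.07 and 0.07 m and y of carton2 in the frame of tote_floor between -0.1 and 0.1 m and z of carton2 in the frame of tote_floor between -0.008 and 0.01 m and x of carton3 in the frame of tote_floor between -0.07 and 0.07 m and y of carton3 in the frame of tote_floor between -0.1 and 0.1 m and z of carton3 in the frame of tote_floor between -0.008 and 0.01 m), for 0.2 s.
2. the divider lies level on the ledges, over the cartons (all of step 1 and x of divider in the frame of tote_floor between -0.012 and 0.012 m and y of divider in the frame of tote_floor between -0.012 and 0.012 m and z of divider in the frame of tote_floor between 0.039 and 0.049 m and angle between divider's own z axis and vertical below 0.05 rad and linear speed of divider below 0.03 m/s), for 0.2 s.
3. every tub stands upright on the divider (all of step 2 and x of tub1 in the frame of tote_floor between -0.07 and 0.07 m and y of tub1 in the frame of tote_floor between -0.11 and 0.11 m and z of tub1 in the frame of tote_floor between 0.043 and 0.056 m and angle between each of tub1, tub2, tub3's own z axis and vertical below 0.15 rad and linear speed of each of tub1, tub2, tub3 below 0.03 m/s and x of tub2 in the frame of tote_floor between -0.07 and 0.07 m and y of tub2 in the frame of tote_floor between -0.11 and 0.11 m and z of tub2 in the frame of tote_floor between 0.043 and 0.056 m and x of tub3 in the frame of tote_floor between -0.07 and 0.07 m and y of tub3 in the frame of tote_floor between -0.11 and 0.11 m and z of tub3 in the frame of tote_floor between 0.043 and 0.056 m), for 0.2 s.
4. the bolt is slid fully across, the tote being packed (all of step 3 and value of joint bolt above 0.041 m), for 0.1 s.
5. the handle is turned down into the keeper notch (value of joint bolt above 0.041 m and value of joint handle above 1.25 rad), for 0.2 s.
At the end, for the whole second after the job is handed in: Cartons flat on the tote floor, divider level on both ledges (within 12 mm of centre, 0.05 rad), fin up, tubs upright on it (0.15 rad), all at rest; bolt across by more than 41 of 45 mm, handle down by more than 1.25 of 1.5 rad (all of step 3 and all of step 5); the robot touches nothing.
It fails at once if the parcel is pushed more than 30 mm away (distance of parcel from where it was at the start of the episode above 0.03 m).
It fails at once if the tape roll is pushed more than 30 mm away (distance of tape_roll from where it was at the start of the episode above 0.03 m).
It fails at once if the scanner is pushed more than 30 mm away (distance of scanner from where it was at the start of the episode above 0.03 m).
Of carton1, carton2, carton3 only 2 to 3 are there at a start; the rules pass over those that are not, and their reading is None.
Of tub1, tub2, tub3 only 2 to 3 are there at a start; the rules pass over those that are not, and their reading is None.
At some moment in a run one of carton1, tub1, carton2, tub2, carton3, tub3 may be knocked a few centimetres aside while the robot is not near it.
Once in a run the grip may slacken for a moment while it holds something.
It also fails if it takes over 210 s, if anything falls off the work surface, if the arm or the gripper's body presses on something with over 40 N, if the wrist force passes 120 N, or if a joint passes its speed limit or range.

## Working session

There is one attempt and no reset: what is moved stays moved. The work goes in short steps, Python scripts to look and compute and a tool call to move; the robot and the scene stay as the last step left them, time stands still between calls to the robot, and variables do not carry over. Pictures are saved under pics/ and viewed, at most 14 in all, crops included, and the job is handed in when it is done.

Besides the shell and the picture viewer there is one more tool, called after ">>>" as a command line: name --argument value ..., lists and objects as JSON in quotes. send_rows: Moves the arm, as the interface text tells. Its arguments: {"type":"object","properties":{"increments":{"type":"array"},"newtons":{"type":"number"}},"required":["increments"]}

```bash
mkdir -p pics; cat > h.py <<'E'
import numpy as np, cv2, pickle
from rig import robot
def snap(name, tag):
    c=robot.camera(name); pickle.dump(c,open(f'pics/{tag}.pkl','wb'))
    cv2.imwrite(f'pics/{tag}.png',c['image'][:,:,::-1]); return c
def load(tag): return pickle.load(open(f'pics/{tag}.pkl','rb'))
def cloud(c):
    K=np.array([[c['fx'],0,c['cx']],[0,c['fy'],c['cy']],[0,0,1]])
    v,u=np.mgrid[0:400,0:640]
    p=cv2.undistortPoints(np.stack([u.ravel(),v.ravel()],1).astype(np.float64)[:,None],K,np.array(c['dist_coeffs'])).reshape(400,640,2)
    z=c['range_z'].astype(float); X=np.dstack([p[...,0]*z,p[...,1]*z,z])
    W=(X-np.array(c['t']))@np.array(c['R']); W[z==0]=np.nan
    return W
def crop(tag,x0,y0,x1,y1,s,out):
    im=cv2.imread(f'pics/{tag}.png')[y0:y1,x0:x1]; cv2.imwrite(f'pics/{out}.png',cv2.resize(im,None,fx=s,fy=s,interpolation=cv2.INTER_CUBIC))
E
python3 - <<'E'
from h import *
a=snap('top','top0'); b=snap('scene','sc0')
im=np.hstack([a['image'],b['image']])
for c in(a,b): print(-np.array(c['R']).T@np.array(c['t']),c['fx'])
print(robot.get_obs())
E
```

```text
[0.40222304 0.03214053 1.17747226] 449.2275629881021
[ 0.95040886 -0.61834585  0.9306269 ] 438.5470179912934
{'time': 0.1, 'q': array([-1.43048562e+00,  5.28376680e-01,  1.43376708e+00, -3.72028790e-05,
        1.18141835e+00, -1.78524359e-01]), 'joint_velocities': array([-0.00094688, -0.00124417, -0.0040092 ,  0.0002326 ,  0.00088768,
       -0.000623  ]), 'joint_torque': array([-5.02900036e-05, -4.40986705e+01, -1.77150679e+01,  6.34508813e-02,
        5.33935195e-02, -3.70337796e-05]), 'position': array([ 0.19582446, -0.59284801,  0.2296696 ]), 'tool_rot': array([ 9.87318311e-01,  1.58750065e-01,  1.61492129e-06, -9.84875533e-04]), 'ft_force': array([ 0.6646124 , -0.41711449, -0.49911458]), 'moment': array([-0.0138908 , -0.01023698,  0.01684871]), 'grip_force': 0.0, 'grip_width': 0.08704912518600254}
```

View pics/top0.png

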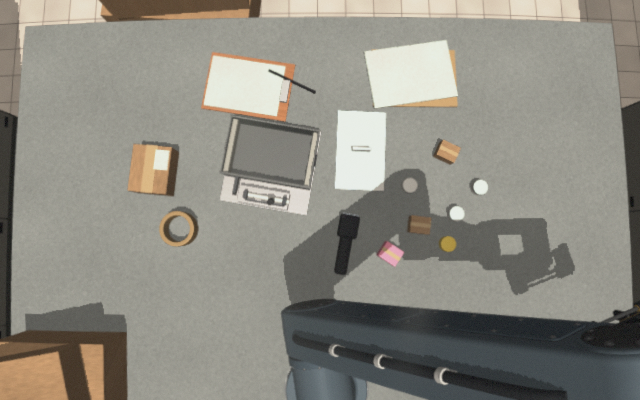

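View pics/sc0.png

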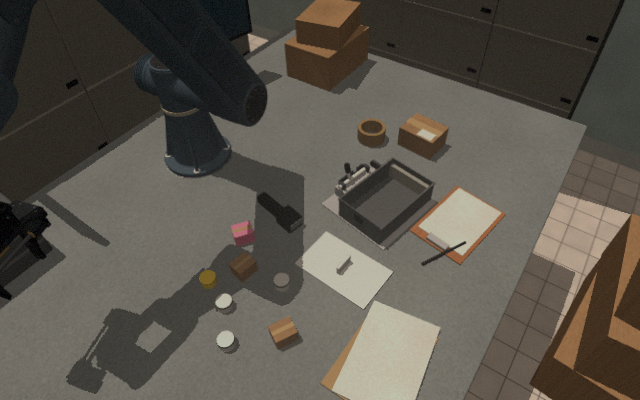

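The top view shows two brown cartons at (448,151) and (420,225), with a pink look-alike at (391,254). The round things are at (481,187), (457,213) and (410,185), plus a yellow look-alike at (448,244). The divider is at (361,150), the tote at (272,152) and the bolt at (265,197). I'll check these in one close crop with heights.

```bash
python3 - <<'E'
from h import *
crop('top0',350,120,510,280,3.7,'c1')
crop('top0',215,110,335,220,5,'c2')
c=load('top0');W=cloud(c)
for n,(u,v) in dict(ca=(448,151),cb=(420,225),t1=(481,187),t2=(457,213),t3=(410,185),yel=(448,244),pink=(391,254),div=(345,125),fin=(361,149),floor=(272,150),parcel=(150,170),table=(300,250)).items(): print(n,W[v,u].round(3), np.nanmedian(W[v-2:v+3,u-2:u+3].reshape(-1,3),0).round(4))
E
```

```text
ca [ 0.611 -0.325  0.036] [ 0.6106 -0.3243  0.0377]
cb [ 0.42  -0.244  0.037] [ 0.4195 -0.2443  0.0376]
t1 [ 0.516 -0.412  0.027] [ 0.5166 -0.4127  0.0251]
t2 [ 0.449 -0.346  0.026] [ 0.4493 -0.3456  0.0254]
t3 [ 0.524 -0.224  0.024] [ 0.5238 -0.2239  0.0253]
yel [ 0.37  -0.32   0.023] [ 0.3696 -0.3197  0.0255]
pink [ 0.347 -0.168  0.036] [ 0.3472 -0.168   0.037 ]
div [ 0.688 -0.06   0.005] [ 0.689  -0.0598  0.0037]
fin [ 0.619 -0.098  0.029] [ 0.6185 -0.0983  0.0275]
floor [0.623 0.135 0.007] [0.6221 0.1346 0.0098]
parcel [0.565 0.438 0.065] [0.5648 0.4372 0.0685]
table [ 0.359  0.064 -0.001] [ 0.3593  0.0635 -0.0011]
```

View pics/c1.png

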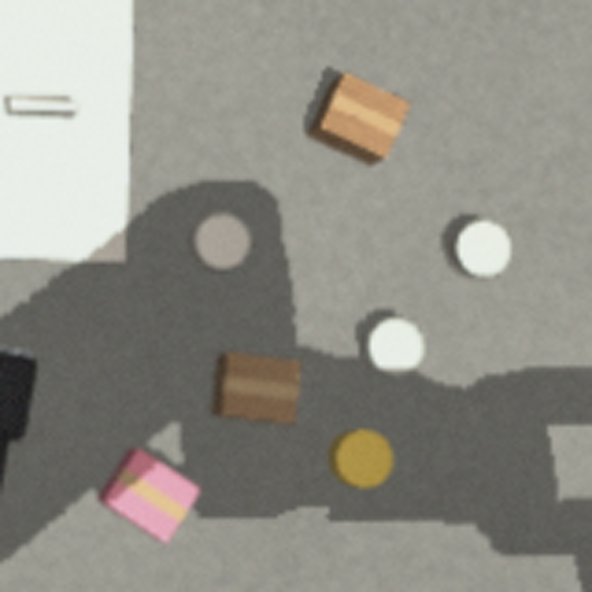

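View pics/c2.png

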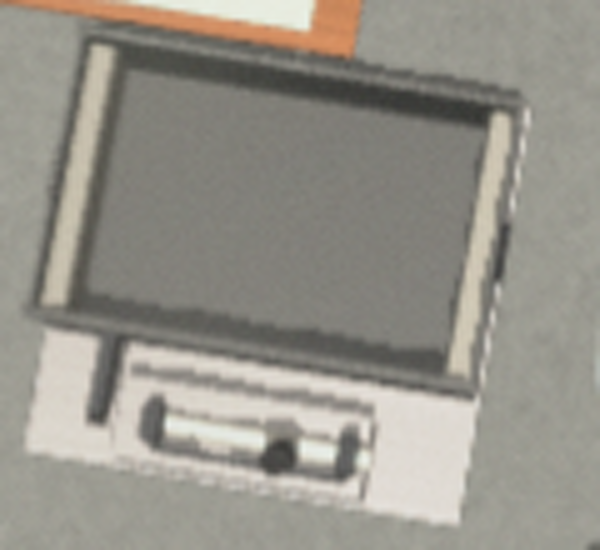

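All three round objects at (410,185), (457,213) and (481,187) are white tubs; the first is just in shadow. There are two brown cartons, and the pink and yellow ones stay put. Next I'll get precise poses from the height cloud.

```bash
cat >> h.py <<'E'
def rect(W,uv,zmin,zmax,r=30):
    u,v=uv; m=((W[...,2]>zmin)&(W[...,2]<zmax)).astype(np.uint8)
    b=np.zeros_like(m); b[max(0,v-r):v+r+1,max(0,u-r):u+r+1]=1
    n,l=cv2.connectedComponents(m*b); k=l[v,u]
    P=W[l==k][:,:2] if k else np.zeros((0,2))
    if len(P)<5: return None
    (cx,cy),(w,h),a=cv2.minAreaRect((P*1000).astype(np.float32))
    return np.round([cx/1000,cy/1000,w,h,a,len(P)],4), P.mean(0).round(4)
E
python3 - <<'E'
from h import *
c=load('top0');W=cloud(c)
for n,(u,v) in dict(ca=(448,151),cb=(420,225)).items(): print(n,rect(W,(u,v),.03,.045,25))
for n,(u,v) in dict(t1=(481,187),t2=(457,213),t3=(410,185),yel=(448,244)).items(): print(n,rect(W,(u,v),.018,.035,20))
print('fin',rect(W,(361,149),.02,.04,20))
# divider white
im=c['image'].astype(int); m=(im.min(2)>200); b=np.zeros_like(m);b[100:200,328:392]=1
P=W[m&b]; P=P[~np.isnan(P[:,0])]; print('div',cv2.minAreaRect((P[:,:2]*1000).astype(np.float32)))
# tote rim
z=W[...,2]; b=np.zeros_like(m);b[105:192,215:328]=1
for lo,hi in((.062,.08),(.048,.062)):
    P=W[b&(z>lo)&(z<hi)]; print(lo,len(P),cv2.minAreaRect((P[:,:2]*1000).astype(np.float32)),P.mean(0))
P=W[b&(z>.004)&(z<.02)&(np.indices(z.shape)[0]<178)]; print('floor',len(P),cv2.minAreaRect((P[:,:2]*1000).astype(np.float32)),P.mean(0))
# ledge top pixels by colour in crop 
for u,v in((231,151),(311,156)): print(W[v-3:v+4,u-1:u+2].reshape(-1,3).mean(0))
# knob high points
b[:]=0;b[185:212,225:310]=1
P=W[b&(z>.08)];print('knob',len(P),P.mean(0) if len(P) else 0, P[np.argsort(-P[:,2])[:5]])
P=W[b&(z>.055)];print(P.round(3)[::3].tolist())
E
```

```text
ca (array([ 6.10900e-01, -3.25300e-01,  5.31740e+01,  4.59513e+01,
        6.36315e+01,  3.45000e+02]), array([ 0.6107, -0.3243]))
cb (array([ 4.21400e-01, -2.45500e-01,  5.20489e+01,  4.37271e+01,
        8.15561e+01,  3.45000e+02]), array([ 0.4217, -0.2446]))
t1 (array([  0.5167,  -0.411 ,  40.2816,  37.1851,  88.9641, 194.    ]), array([ 0.5167, -0.4103]))
t2 (array([  0.4495,  -0.3437,  39.0968,  38.6893,  12.6861, 188.    ]), array([ 0.45  , -0.3435]))
t3 (array([  0.5229,  -0.222 ,  36.5898,  39.3492,  89.0011, 181.    ]), array([ 0.5232, -0.2224]))
yel (array([  0.3707,  -0.3192,  40.2896,  39.2408,  49.388 , 201.    ]), array([ 0.3709, -0.3194]))
fin (array([ 0.6204, -0.0995, 50.1201,  8.7805, 87.2934, 70.    ]), array([ 0.6199, -0.0983]))
div ((637.5296020507812, -106.43994140625), (141.4207000732422, 246.42474365234375), 86.23609924316406)
0.062 723 ((589.8912963867188, 138.09957885742188), (231.29501342773438, 190.1752471923828), 79.39350128173828) [0.6096688  0.14363084 0.07013315]
0.048 726 ((588.1389770507812, 138.78419494628906), (233.93301391601562, 185.654052734375),
[... 1898 characters left out ...]
 0.132, 0.102], [0.484, 0.126, 0.086], [0.486, 0.118, 0.058], [0.486, 0.103, 0.058], [0.486, 0.088, 0.056], [0.481, 0.139, 0.099], [0.481, 0.131, 0.104], [0.481, 0.125, 0.095], [0.484, 0.116, 0.056], [0.484, 0.093, 0.058], [0.482, 0.155, 0.059], [0.479, 0.139, 0.101], [0.479, 0.132, 0.099], [0.479, 0.124, 0.101], [0.481, 0.106, 0.06], [0.481, 0.098, 0.061], [0.479, 0.153, 0.06], [0.479, 0.145, 0.06], [0.476, 0.134, 0.098], [0.476, 0.127, 0.102], [0.479, 0.103, 0.061], [0.474, 0.139, 0.099], [0.474, 0.132, 0.103], [0.476, 0.128, 0.061], [0.476, 0.103, 0.06], [0.472, 0.137, 0.098], [0.471, 0.129, 0.102], [0.474, 0.121, 0.059], [0.474, 0.111, 0.061], [0.474, 0.101, 0.058], [0.471, 0.106, 0.06]]
```

```bash
cat >> h.py <<'E'
def px(c,uv,z):
    K=np.array([[c['fx'],0,c['cx']],[0,c['fy'],c['cy']],[0,0,1]])
    p=cv2.undistortPoints(np.array(uv,float).reshape(-1,1,2),K,np.array(c['dist_coeffs'])).reshape(-1,2)
    R=np.array(c['R']);o=-R.T@np.array(c['t']); d=np.c_[p,np.ones(len(p))]@R
    return o+d*((z-o[2])/d[:,2])[:,None]
E
python3 - <<'E'
from h import *
c=load('top0');W=cloud(c);z=W[...,2]
q=px(c,[(232.6,116.6),(319.8,129.4),(309.4,188),(221.4,172.8)],.072); print(q.round(4),q.mean(0))
def an(a,b): d=b-a; return np.degrees(np.arctan2(d[1],d[0]))
print('ang y-axis',an(q[1],q[0])-90,an(q[2],q[3])-90,'x',an(q[3],q[0]),an(q[2],q[1]), [np.linalg.norm(q[i]-q[i-1]) for i in range(4)])
b=np.zeros(z.shape,bool);b[105:195,215:328]=1
P=W[b&(z>.064)&(z<.08)&(W[...,0]>.505)]; print(len(P),cv2.minAreaRect((P[:,:2]*1000).astype(np.float32)))
f=px(c,[(272,197)],.05); print(f)
im=c['image'].astype(int); m=(im.min(2)>190)
b[:]=0;b[100:200,328:392]=1
n,l,s,ce=cv2.connectedComponentsWithStats((m&b).astype(np.uint8)); k=1+np.argmax(s[1:,4]); print(s[k])
v,u=np.where(l==k); P=px(c,np.c_[u,v],.005); print(cv2.minAreaRect((P[:,:2]*1000).astype(np.float32)))
E
```

```text
[[0.697  0.228  0.072 ]
 [0.6614 0.0091 0.072 ]
 [0.5142 0.0368 0.072 ]
 [0.5548 0.255  0.072 ]] [0.60684901 0.13221097 0.072     ]
ang y-axis -9.240189539046085 -10.53747684873214 x -10.765058742804754 -10.654091755811814 [np.float64(0.14480435504568898), np.float64(0.2217545645884035), np.float64(0.14982404648742484), np.float64(0.2219679553102103)]
675 ((591.0994262695312, 138.26620483398438), (230.52273559570312, 187.861572265625), 79.39349365234375)
[[0.49475763 0.13128633 0.05      ]]
[ 335  110   51   81 3734]
((620.7857055664062, -99.37086486816406), (129.73765563964844, 211.71473693847656), 86.86105346679688)
```

Choices: cartons at world (0.611,-0.325) and (0.421,-0.245), divider at (0.621,-0.099), tote at about (0.607,0.132) turned about -10.3°. I'm going above carton A now.

>>> send_rows --increments '[0, 0, 0.0495, 2.6, 1.68, -0.5, 1, 0, 0, 0.0495, 2.6, 1.68, -0.5, 1, 0, 0, 0.0495, 2.6, 1.68, -0.5, 1, 0, 0, 0.0495, 2.6, 1.68, -0.5, 1, 0, 0, 0.0495, 2.6, 1.68, -0.5, 1, 0, 0, 0.0495, 2.6, 1.68, -0.5, 1, 0, 0, 0.0495, 2.6, 1.68, -0.5, 1, 0, 0, 0.0495, 2.6, 1.68, -0.5, 1, 0, 0, 0.0495, 2.6, 1.68, -0.5, 1, 0, 0, 0.0495, 2.6, 1.68, -0.5, 1, 0, 0, 0.0495, 2.6, 1.68, -0.5, 1, 0, 0, 0.0495, 2.6, 1.68, -0.5, 1, 0, 0, 0.0495, 2.6, 1.68, -0.5, 1, 0, 0, 0.0495, 2.6, 1.68, -0.5, 1, 0, 0, 0.0495, 2.6, 1.68, -0.5, 1, 0, 0, 0.0495, 2.6, 1.68, -0.5, 1, 0, 0, 0, 0, 0, 0, 1, 0, 0, 0, 0, 0, 0, 1]' --newtons 25

```text
time: 1.6
position: [0.6126, -0.3229, 0.1493]
tool_rot: [0.849, 0.528, -0.0, -0.001]
ft_force: [-0.6, 0.4, 0.3]
grip_width: 0.0872
grip_force: 0.0
```

```bash
cat >> h.py <<'E'
def tool(o=None):
    from scipy.spatial.transform import Rotation as Q
    o=o or robot.get_obs(); R=Q.from_quat(o['tool_rot']).as_matrix()
    print('t',round(o['time'],2),'pos',o['position'].round(4),'yang',np.degrees(np.arctan2(R[1,1],R[0,1])).round(2),'tilt',np.degrees(np.arccos(-R[2,2])).round(2),'grip',round(o['grip_width'],4),round(o['grip_force'],1),'F',o['ft_force'].round(1))
E
python3 - <<'E'
from h import *
tool(); c=snap('wrist','w1'); t=snap('top','top1');W=cloud(c)
print(-np.array(c['R']).T@np.array(c['t']))
m=(W[...,2]>.03)&(W[...,2]<.042)
n,l,s,ce=cv2.connectedComponentsWithStats(m.astype(np.uint8))
for k in range(1,n):
    if s[k,4]>300:
        P=W[l==k]; print(ce[k].round(),s[k,4],cv2.minAreaRect((P[:,:2]*1000).astype(np.float32)),P.mean(0).round(4))
E
```

```text
t 1.6 pos [ 0.6126 -0.3229  0.1493] yang -26.19 tilt 0.11 grip 0.0872 0.0 F [-0.6  0.4  0.3]
[ 0.64334556 -0.26229227  0.30344149]
[318. 193.] 3437 ((612.2947387695312, -324.65264892578125), (52.3316650390625, 44.15463638305664), 63.971824645996094) [ 0.6129 -0.3233  0.0378]
[ 77. 199.] 2271 ((422.87939453125, -242.1905975341797), (45.90082550048828, 45.37751007080078), 82.66571044921875) [ 0.4278 -0.2387  0.0375]
```

View pics/top1.png

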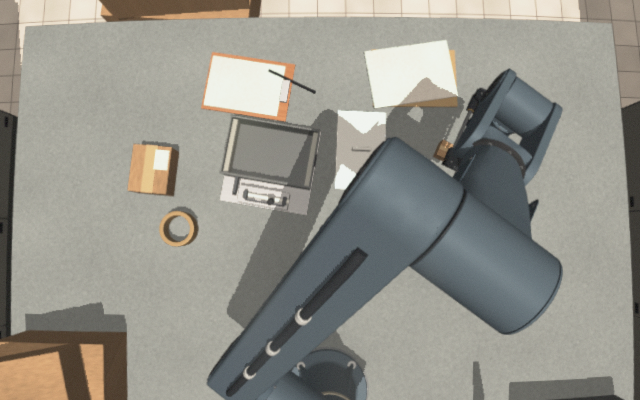

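The top view, with the arm aside, shows no further carton in the area hidden before. Carton A sits under the jaws at (0.6125,-0.324), so I'm descending, gripping and lifting.

>>> send_rows --increments '[0, 0, 0, 0, -0.1, -2.7, 1, 0, 0, 0, 0, 0, -2.7, 1, 0, 0, 0, 0, 0, -2.7, 1, 0, 0, 0, 0, 0, -2.2, 1, 0, 0, 0, 0, 0, -1.5, 1, 0, 0, 0, 0, 0, -1.5, 1, 0, 0, 0, 0, 0, 0, 1, 0, 0, 0, 0, 0, 0, 0, 0, 0, 0, 0, 0, 0, 0, 0, 0, 0, 0, 0, 0, 0, 0, 0, 0, 0, 0, 0, 0, 0, 0, 0, 0, 0, 0, 0, 0, 0, 0, 0, 0, 0, 0, 0, 0, 0, 0, 0, 0.5, 0, 0, 0, 0, 0, 0, 1.5, 0, 0, 0, 0, 0, 0, 2.5, 0, 0, 0, 0, 0, 0, 3.5, 0, 0, 0, 0, 0, 0, 3.5, 0, 0, 0, 0, 0, 0, 3, 0]' --newtons 25

```text
time: 3.28
position: [0.6123, -0.3259, 0.1661]
tool_rot: [0.85, 0.527, 0.0, 0.001]
ft_force: [0.6, -0.8, -0.2]
grip_width: 0.0438
grip_force: 25.0
```

```bash
python3 - <<'E'
from h import *
tool()
E
```

```text
t 3.28 pos [ 0.6123 -0.3259  0.1661] yang -26.35 tilt 0.13 grip 0.0438 25.0 F [ 0.6 -0.8 -0.2]
```

>>> send_rows --increments '[0, 0, 0.0175, 0.02, 1.5, 0, 0, 0, 0, 0.0175, 0.02, 3.1, 0, 0, 0, 0, 0.0175, 0.02, 3.1, 0, 0, 0, 0, 0.0175, 0.02, 3.1, 0, 0, 0, 0, 0.0175, 0.02, 3.1, 0, 0, 0, 0, 0.0175, 0.02, 3.1, 0, 0, 0, 0, 0.0175, 0.02, 3.1, 0, 0, 0, 0, 0.0175, 0.02, 3.1, 0, 0, 0, 0, 0.0175, 0.02, 3.1, 0, 0, 0, 0, 0.0175, 0.02, 3.1, 0, 0, 0, 0, 0.0175, 0.02, 3.1, 0, 0, 0, 0, 0.0175, 0.02, 3.1, 0, 0, 0, 0, 0.0175, 0.02, 3.1, 0, 0, 0, 0, 0.0175, 0.02, 3.1, 0, 0, 0, 0, 0.0175, 0.02, 3.1, 0, 0, 0, 0, 0.0175, 0.02, 3.1, 0, 0, 0, 0, 0, 0, 1.5, 0, 0, 0, 0, 0, 0, 0, 0, 0]'

```text
time: 4.78
position: [0.6142, 0.173, 0.1629]
tool_rot: [0.766, 0.642, 0.0, -0.0]
ft_force: [0.4, -0.2, -1.6]
grip_width: 0.0437
grip_force: 25.0
```

```bash
python3 - <<'E'
from h import *
tool(); c=snap('wrist','w2');W=cloud(c);z=W[...,2]
f=W[(abs(z-.010)<.004)&(W[...,0]>.5)]; print('floor z',np.median(f[:,2]))
m=(z>.066)&(z<.078); v,u=np.where(m); print(len(u))
P=W[m]; np.save('pics/rim.npy',P); print(cv2.minAreaRect((P[:,:2]*1000).astype(np.float32)))
E
```

```text
t 4.78 pos [0.6142 0.173  0.1629] yang -10.07 tilt 0.06 grip 0.0437 25.0 F [ 0.4 -0.2 -1.6]
floor z 0.009727863993399075
3653
((619.3902587890625, 190.25088500976562), (117.91142272949219, 152.64041137695312), 79.62268829345703)
```

View pics/w2.png

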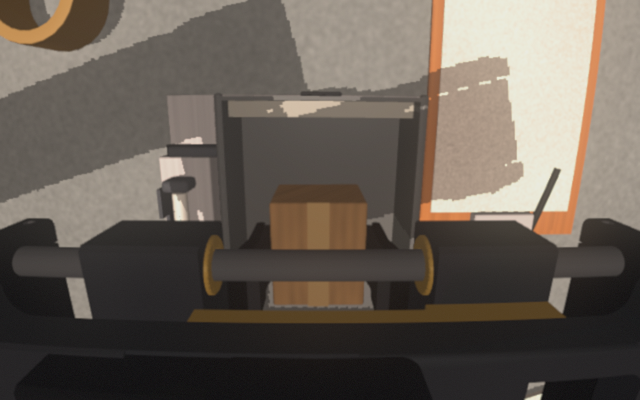

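Carton A is held at pixel (318,245) above the tote. The rim fit puts the tote centre at (0.609,0.134), turned -10.4°. I'm setting the carton at tote y=+0.042.

>>> send_rows --increments '[0, 0, -0.005, 0.24, 0.2, -1.5, 0, 0, 0, 0, 0, 0, -3, 0, 0, 0, 0, 0, 0, -3, 0, 0, 0, 0, 0, 0, -2.5, 0, 0, 0, 0, 0, 0, -1.8, 0, 0, 0, 0, 0, 0, -1, 0, 0, 0, 0, 0, 0, -0.6, 0, 0, 0, 0, 0, 0, -0.2, 0, 0, 0, 0, 0, 0, 0, 0, 0, 0, 0, 0, 0, 0, 0]'

```text
time: 5.67
position: [0.6161, 0.1695, 0.0303]
tool_rot: [0.77, 0.638, -0.002, -0.001]
ft_force: [-7.2, -2.2, 18.0]
grip_width: 0.0435
grip_force: 25.0
```

```bash
python3 - <<'E'
from h import *
tool()
E
```

```text
t 5.67 pos [0.6161 0.1695 0.0303] yang -10.65 tilt 0.22 grip 0.0435 25.0 F [-7.2 -2.2 18. ]
```

>>> send_rows --increments '[0, 0, 0, 0, 0, 0.1, 0.6, 0, 0, 0, 0, 0, 0, 0.8, 0, 0, 0, 0, 0, 0, 0.8, 0, 0, 0, 0, 0, 0, 0.8, 0, 0, 0, 0, 0, 1, 0.8, 0, 0, 0, 0, 0, 2, 0.8, 0, 0, 0, 0, 0, 3, 1, 0, 0, 0, 0, 0, 4, 1, 0, 0, 0, 0, 0, 3, 1, 0, 0, 0, 0, 0, 0, 1]'

```text
time: 6.5
position: [0.6224, 0.172, 0.1653]
tool_rot: [0.769, 0.639, 0.006, 0.004]
ft_force: [0.7, -0.8, 0.6]
grip_width: 0.0844
grip_force: 0.0
```

```bash
python3 - <<'E'
from h import *
tool(); c=snap('wrist','w3');W=cloud(c);z=W[...,2]
m=(z>.036)&(z<.056)&(abs(W[...,0]-.616)<.05)&(abs(W[...,1]-.173)<.05)
P=W[m]; print(len(P),P.mean(0),cv2.minAreaRect((P[:,:2]*1000).astype(np.float32)),np.percentile(P[:,2],[5,50,95]))
E
```

```text
t 6.5 pos [0.6224 0.172  0.1653] yang -10.59 tilt 0.83 grip 0.0844 0.0 F [ 0.7 -0.8  0.6]
3350 [0.61684745 0.17149545 0.0475829 ] ((616.546875, 169.94125366210938), (52.402774810791016, 44.01387405395508), 79.13948822021484) [0.04641785 0.04776989 0.04891407]
```

View pics/w3.png

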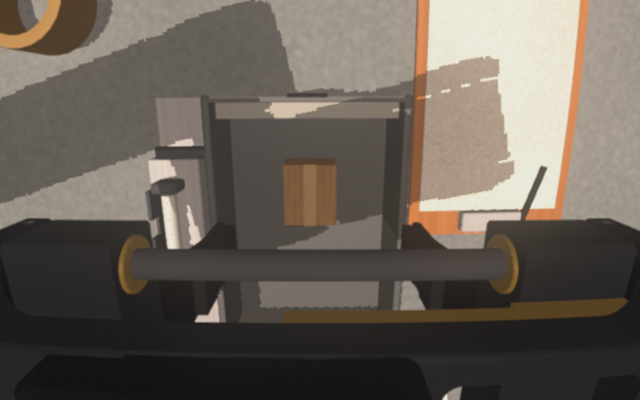

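Carton A lies flat on the tote floor at pixel (310,192). Next is carton B.

>>> send_rows --increments '[0, 0, 0.0025, -0.7, -1.5, 0, 1, 0, 0, 0.0025, -1.27, -2.6, 0, 1, 0, 0, 0.0025, -1.27, -2.6, 0, 1, 0, 0, 0.0025, -1.27, -2.6, 0, 1, 0, 0, 0.0025, -1.27, -2.6, 0, 1, 0, 0, 0.0025, -1.27, -2.6, 0, 1, 0, 0, 0.0025, -1.27, -2.6, 0, 1, 0, 0, 0.0025, -1.27, -2.6, 0, 1, 0, 0, 0.0025, -1.27, -2.6, 0, 1, 0, 0, 0.0025, -1.27, -2.6, 0, 1, 0, 0, 0.0025, -1.27, -2.6, 0, 1, 0, 0, 0.0025, -1.27, -2.6, 0, 1, 0, 0, 0.0025, -1.27, -2.6, 0, 1, 0, 0, 0.0025, -1.27, -2.6, 0, 1, 0, 0, 0, -1.27, -2.6, 0, 1, 0, 0, 0, -1.27, -2.6, 0, 1, 0, 0, 0, -0.6, -1.2, 0, 1, 0, 0, 0, 0, 0, 0, 1, 0, 0, 0, 0, 0, 0, 1, 0, 0, 0, 0, 0, 0, 1]'

```text
time: 8.22
position: [0.4136, -0.2447, 0.157]
tool_rot: [0.758, 0.652, 0.0, -0.001]
ft_force: [-0.5, 0.0, -0.1]
grip_width: 0.0871
grip_force: 0.0
```

```bash
cat >> h.py <<'E'
def blobs(W,lo,hi,minn=300):
    m=(W[...,2]>lo)&(W[...,2]<hi)
    n,l,s,ce=cv2.connectedComponentsWithStats(m.astype(np.uint8))
    for k in range(1,n):
        if s[k,4]>minn:
            P=W[l==k]; (a,b),(w,h),g=cv2.minAreaRect((P[:,:2]*1000).astype(np.float32)); print(ce[k].round(),s[k,4],'c',round(a/1000,4),round(b/1000,4),'wh',round(w,1),round(h,1),'ang',round(g,1),'mean',P.mean(0).round(4))
E
python3 - <<'E'
from h import *
tool(); c=snap('wrist','w4');blobs(cloud(c),.03,.042)
E
```

```text
t 8.22 pos [ 0.4136 -0.2447  0.157 ] yang -8.59 tilt 0.12 grip 0.0871 0.0 F [-0.5  0.  -0.1]
[223. 107.] 3839 c 0.3493 -0.1672 wh 52.4 44.9 ang 55.8 mean [ 0.3502 -0.1672  0.0379]
[327. 187.] 3294 c 0.4213 -0.2446 wh 52.5 44.0 ang 82.2 mean [ 0.4216 -0.2434  0.0377]
```

>>> send_rows --increments '[0, 0, 0.004, 0.78, 0.05, -1.5, 1, 0, 0, 0, 0, 0, -3, 1, 0, 0, 0, 0, 0, -3, 1, 0, 0, 0, 0, 0, -2.5, 1, 0, 0, 0, 0, 0, -1.8, 1, 0, 0, 0, 0, 0, -1.2, 1, 0, 0, 0, 0, 0, -0.7, 1, 0, 0, 0, 0, 0, -0.4, 1, 0, 0, 0, 0, 0, 0, 1, 0, 0, 0, 0, 0, 0, 1, 0, 0, 0, 0, 0, 0, 0, 0, 0, 0, 0, 0, 0, 0, 0, 0, 0, 0, 0, 0, 0, 0, 0, 0, 0, 0, 0, 0, 0, 0, 0, 0, 0, 0, 0, 0, 0, 0, 0, 0, 0, 0, 0, 0]'

```text
validation failed for argument at $.in...
```

>>> send_rows --increments '[0, 0, 0, 0, 0, 1, 0, 0, 0, 0, 0, 0, 2.5, 0, 0, 0, 0, 0, 0, 3, 0, 0, 0, 0, 0, 0, 3, 0, 0, 0, 0, 0, 0, 3, 0, 0, 0, -0.0025, 0.6, 1.2, 2, 0, 0, 0, -0.0025, 1.2, 2.3, 0, 0, 0, 0, -0.0025, 1.3, 2.5, 0, 0, 0, 0, -0.0025, 1.3, 2.5, 0, 0, 0, 0, -0.0025, 1.3, 2.5, 0, 0, 0, 0, -0.0025, 1.3, 2.5, 0, 0, 0, 0, -0.0025, 1.3, 2.5, 0, 0, 0, 0, -0.0025, 1.3, 2.5, 0, 0, 0, 0, -0.0025, 1.3, 2.5, 0, 0, 0, 0, -0.0025, 1.3, 2.5, 0, 0, 0, 0, -0.0025, 1.3, 2.5, 0, 0, 0, 0, -0.0025, 1.3, 2.5, 0, 0, 0, 0, -0.0025, 1.3, 2.5, 0, 0, 0, 0, -0.0025, 1.3, 2.5, 0, 0]'

```text
time: 9.85
position: [0.5876, 0.0924, 0.3021]
tool_rot: [0.769, 0.64, -0.0, -0.0]
ft_force: [0.1, -0.7, 0.2]
grip_width: 0.0005
grip_force: 0.0
```

```bash
python3 - <<'E'
from h import *
tool()
E
```

```text
t 9.85 pos [0.5876 0.0924 0.3021] yang -10.46 tilt 0.07 grip 0.0005 0.0 F [ 0.1 -0.7  0.2]
```

The first call was malformed and refused, so the arm moved empty. I'm going back, one call at a time.

>>> send_rows --increments '[0, 0, 0.003, -0.7, -1.3, -0.5, 1, 0, 0, 0.003, -1.2, -2.4, -1, 1, 0, 0, 0.003, -1.2, -2.4, -1, 1, 0, 0, 0.003, -1.2, -2.4, -1, 1, 0, 0, 0.003, -1.2, -2.4, -1, 1, 0, 0, 0.003, -1.2, -2.4, -1, 1, 0, 0, 0.003, -1.2, -2.4, -1, 1, 0, 0, 0.003, -1.2, -2.4, -1, 1, 0, 0, 0.003, -1.2, -2.4, -1, 1, 0, 0, 0.003, -1.2, -2.4, -1, 1, 0, 0, 0.003, -1.2, -2.4, -1, 1, 0, 0, 0.003, -1.2, -2.4, -1, 1, 0, 0, 0.003, -1.2, -2.4, -1, 1, 0, 0, 0, -1.2, -2.4, -1, 1, 0, 0, 0, -0.3, -1.15, -1, 1, 0, 0, 0, 0, 0, 0, 1, 0, 0, 0, 0, 0, 0, 1, 0, 0, 0, 0, 0, 0, 1]'

```text
time: 11.35
position: [0.4225, -0.2458, 0.1577]
tool_rot: [0.756, 0.654, 0.0, -0.0]
ft_force: [0.7, 0.8, -0.4]
grip_width: 0.0869
grip_force: 0.0
```

>>> send_rows --increments '[0, 0, 0, -0.1, 0.12, -1.5, 1, 0, 0, 0, 0, 0, -3, 1, 0, 0, 0, 0, 0, -3, 1, 0, 0, 0, 0, 0, -2.5, 1, 0, 0, 0, 0, 0, -1.8, 1, 0, 0, 0, 0, 0, -1.2, 1, 0, 0, 0, 0, 0, -0.7, 1, 0, 0, 0, 0, 0, -0.5, 1, 0, 0, 0, 0, 0, 0, 1, 0, 0, 0, 0, 0, 0, 1, 0, 0, 0, 0, 0, 0, 0, 0, 0, 0, 0, 0, 0, 0, 0, 0, 0, 0, 0, 0, 0, 0, 0, 0, 0, 0, 0, 0, 0, 0, 0, 0, 0, 0, 0, 0, 0, 0, 0, 0, 0, 0, 0, 0, 0]'

```text
validation failed for argument at $.in...
```

>>> send_rows --increments '[0, 0, 0, -0.1, 0.12, -1.5, 1, 0, 0, 0, 0, 0, -3, 1, 0, 0, 0, 0, 0, -3, 1, 0, 0, 0, 0, 0, -2.5, 1, 0, 0, 0, 0, 0, -1.8, 1, 0, 0, 0, 0, 0, -1.2, 1, 0, 0, 0, 0, 0, -0.7, 1, 0, 0, 0, 0, 0, -0.5, 1, 0, 0, 0, 0, 0, 0, 1, 0, 0, 0, 0, 0, 0, 1, 0, 0, 0, 0, 0, 0, 0, 0, 0, 0, 0, 0, 0, 0, 0, 0, 0, 0, 0, 0, 0, 0, 0, 0, 0, 0, 0, 0, 0, 0, 0, 0, 0, 0, 0, 0, 0, 0, 0, 0, 0, 0]'

```text
time: 12.68
position: [0.421, -0.2461, 0.0157]
tool_rot: [0.757, 0.654, 0.0, 0.0]
ft_force: [0.2, 0.4, 0.0]
grip_width: 0.0552
grip_force: 0.0
```

>>> send_rows --increments '[0, 0, 0, 0, 0, 0, 0, 0, 0, 0, 0, 0, 0, 0, 0, 0, 0, 0, 0, 0, 0, 0, 0, 0, 0, 0, 0, 0, 0, 0, 0, 0, 0, 0.5, 0, 0, 0, 0, 0, 0, 1.5, 0, 0, 0, 0, 0, 0, 2.5, 0, 0, 0, 0, 0, 0, 3.5, 0, 0, 0, 0, 0, 0, 3.5, 0, 0, 0, 0, 0, 0, 3, 0, 0, 0, 0, 0, 0, 0, 0]'

```text
time: 13.6
position: [0.4236, -0.2481, 0.1659]
tool_rot: [0.757, 0.654, 0.001, 0.006]
ft_force: [0.5, -1.0, -1.6]
grip_width: 0.044
grip_force: 25.0
```

>>> send_rows --increments '[0, 0, 0, 0.6, 1.3, 0, 0, 0, 0, -0.003, 1.3, 2.5, 0, 0, 0, 0, -0.003, 1.3, 2.5, 0, 0, 0, 0, -0.003, 1.3, 2.5, 0, 0, 0, 0, -0.003, 1.3, 2.5, 0, 0, 0, 0, -0.003, 1.3, 2.5, 0, 0, 0, 0, -0.003, 1.3, 2.5, 0, 0, 0, 0, -0.003, 1.3, 2.5, 0, 0, 0, 0, -0.003, 1.3, 2.5, 0, 0, 0, 0, -0.003, 1.3, 2.5, 0, 0, 0, 0, -0.003, 1.3, 2.5, 0, 0, 0, 0, -0.003, 1.3, 2.5, 0, 0, 0, 0, -0.003, 1.3, 2.5, 0, 0, 0, 0, -0.003, 1.3, 2.5, 0, 0, 0, 0, 0, 0.6, 0.6, 0, 0, 0, 0, 0, 0, 0, 0, 0, 0, 0, 0, 0, 0, 0, 0, 0, 0, 0, 0, 0, 0, 0]'

```text
time: 15.1
position: [0.6007, 0.097, 0.1598]
tool_rot: [0.77, 0.639, -0.001, -0.001]
ft_force: [-0.6, 0.2, -1.5]
grip_width: 0.0437
grip_force: 25.0
```

>>> send_rows --increments '[0, 0, 0, 0.1, -0.05, -1.5, 0, 0, 0, 0, 0, 0, -3, 0, 0, 0, 0, 0, 0, -3, 0, 0, 0, 0, 0, 0, -2.4, 0, 0, 0, 0, 0, 0, -1.5, 0, 0, 0, 0, 0, 0, -0.9, 0, 0, 0, 0, 0, 0, -0.6, 0, 0, 0, 0, 0, 0, -0.3, 0, 0, 0, 0, 0, 0, 0, 0, 0, 0, 0, 0, 0, 0, 0]'

```text
time: 15.93
position: [0.6037, 0.0973, 0.0295]
tool_rot: [0.769, 0.639, 0.001, 0.001]
ft_force: [0.3, 0.3, -1.5]
grip_width: 0.0439
grip_force: 25.0
```

>>> send_rows --increments '[0, 0, 0, 0, 0, 0, 0.6, 0, 0, 0, 0, 0, 0, 0.8, 0, 0, 0, 0, 0, 0, 0.8, 0, 0, 0, 0, 0, 0, 0.8, 0, 0, 0, 0, 0, 1, 0.8, 0, 0, 0, 0, 0, 2.5, 0.8, 0, 0, 0, 0, 0, 3, 1, 0, 0, 0, 0, 0, 4, 1, 0, 0, 0, 0, 0, 3, 1, 0, 0, 0, 0, 0, 0, 1, 0, 0, 0, 0, 0, 0, 1]'

```text
time: 16.85
position: [0.6046, 0.0976, 0.1669]
tool_rot: [0.769, 0.639, 0.002, 0.002]
ft_force: [-0.4, -0.4, 0.1]
grip_width: 0.086
grip_force: 0.0
```

```bash
python3 - <<'E'
from h import *
tool(); c=snap('wrist','w5');W=cloud(c);z=W[...,2];blobs(W,.04,.055)
d=snap('scene','sc5'); Wd=cloud(d); print(np.nanmedian(Wd[0:1],0)[:1])
m=(Wd[...,2]>.04)&(Wd[...,2]<.055); P=Wd[m&(abs(Wd[...,0]-.609)<.06)&(abs(Wd[...,1]-.134)<.09)]; print(len(P))
E
```

```text
t 16.85 pos [0.6046 0.0976 0.1669] yang -10.59 tilt 0.36 grip 0.086 0.0 F [-0.4 -0.4  0.1]
[314.  56.] 5025 c 0.6103 0.1424 wh 198.2 141.5 ang 79.5 mean [0.6215 0.1987 0.0501]
[315.  99.] 3817 c 0.6169 0.1694 wh 51.8 43.5 ang 79.4 mean [0.6168 0.1698 0.048 ]
[167. 148.] 1641 c 0.4919 0.1467 wh 100.7 22.3 ang 83.3 mean [0.4933 0.1545 0.0503]
[316. 187.] 3307 c 0.6046 0.0987 wh 52.4 44.1 ang 79.9 mean [0.6047 0.1    0.0477]
[[-0.46083602 -0.16981498  0.46852873]]
569<stdin>:3: RuntimeWarning: All-NaN slice encountered
```

Both cartons are flat in the tote, at tote y of about ±0.036. Next is the divider.

>>> send_rows --increments '[0, 0, 0.0166, 0.2, -2, 0, 1, 0, 0, 0.0166, 0.2, -2.5, 0, 1, 0, 0, 0.0166, 0.2, -2.5, 0, 1, 0, 0, 0.0166, 0.2, -2.5, 0, 1, 0, 0, 0.0166, 0.2, -2.5, 0, 1, 0, 0, 0.0166, 0.2, -2.5, 0, 1, 0, 0, 0.0166, 0.2, -2.5, 0, 1, 0, 0, 0.0166, 0.2, -2.5, 0, 1, 0, 0, 0, 0, -0.2, 0, 1, 0, 0, 0, 0, 0, 0, 1, 0, 0, 0, 0, 0, 0, 1]'

```text
time: 17.87
position: [0.6178, -0.0988, 0.162]
tool_rot: [0.726, 0.688, -0.001, -0.002]
ft_force: [0.6, -0.1, -0.2]
grip_width: 0.0872
grip_force: 0.0
```

```bash
python3 - <<'E'
from h import *
tool(); c=snap('wrist','w6');W=cloud(c);blobs(W,.018,.035,100)
im=c['image'].astype(int); m=(im.min(2)>130)&(abs(W[...,2]-.005)<.004)
n,l,s,ce=cv2.connectedComponentsWithStats(m.astype(np.uint8)); k=1+np.argmax(s[1:,4]); P=W[l==k]; print(s[k],cv2.minAreaRect((P[:,:2]*1000).astype(np.float32)))
E
```

```text
t 17.87 pos [ 0.6178 -0.0988  0.162 ] yang -3.04 tilt 0.22 grip 0.0872 0.0 F [ 0.6 -0.1 -0.2]
[216.  31.] 240 c 0.5433 0.0325 wh 1.2 53.7 ang 79.5 mean [0.5429 0.0326 0.0267]
[325.  45.] 236 c 0.6303 0.0165 wh 1.3 61.0 ang 79.7 mean [0.6293 0.0166 0.0266]
[ 27. 145.] 1898 c 0.3567 -0.0485 wh 32.8 62.2 ang 79.5 mean [ 0.3593 -0.0472  0.0288]
[119. 151.] 852 c 0.437 -0.0506 wh 35.2 71.6 ang 36.3 mean [ 0.4459 -0.0584  0.0277]
[323. 185.] 522 c 0.6219 -0.0981 wh 50.0 7.9 ang 87.0 mean [ 0.6221 -0.0972  0.0303]
[232. 308.] 1045 c 0.5257 -0.2176 wh 30.4 40.0 ang 85.7 mean [ 0.5269 -0.2175  0.025 ]
[  206   109   227   137 17432] ((621.5138549804688, -100.25450897216797), (130.3470916748047, 216.24749755859375), 85.55094909667969)
```

>>> send_rows --increments '[0, 0, 0, 0.4, 0.05, -1.5, 0.5, 0, 0, 0, 0, 0, -3, 0.5, 0, 0, 0, 0, 0, -3, 0.5, 0, 0, 0, 0, 0, -2.8, 0.5, 0, 0, 0, 0, 0, -1.8, 0.5, 0, 0, 0, 0, 0, -1.2, 0.5, 0, 0, 0, 0, 0, -0.8, 0.5, 0, 0, 0, 0, 0, -0.5, 0.5, 0, 0, 0, 0, 0, 0, 0.5, 0, 0, 0, 0, 0, 0, 0.5, 0, 0, 0, 0, 0, 0, 0.5]'

```text
time: 18.83
position: [0.624, -0.0992, 0.0187]
tool_rot: [0.725, 0.688, 0.001, 0.001]
ft_force: [0.5, -0.1, 1.2]
grip_width: 0.0437
grip_force: 0.0
```

>>> send_rows --increments '[0, 0, 0, 0, 0, 0, 0, 0, 0, 0, 0, 0, 0, 0, 0, 0, 0, 0, 0, 0, 0, 0, 0, 0, 0, 0, 0, 0, 0, 0, 0, 0, 0, 0, 0, 0, 0, 0, 0, 0, 0, 0, 0, 0, 0, 0, 0, 0, 0, 0, 0, 0, 0, 0, 0, 0]' --newtons 40

```text
time: 19.5
position: [0.6228, -0.099, 0.0176]
tool_rot: [0.725, 0.688, -0.0, -0.0]
ft_force: [-0.8, -0.3, 1.2]
grip_width: 0.0076
grip_force: 40.0
```

>>> send_rows --increments '[0, 0, 0, 0, 0, 0.5, 0, 0, 0, 0, 0, 0, 1.5, 0, 0, 0, 0, 0, 0, 2.8, 0, 0, 0, 0, 0, 0, 3.5, 0, 0, 0, 0, 0, 0, 3.5, 0, 0, 0, 0, 0, 0, 2.5, 0, 0, 0, 0, 0, 0, 1, 0, 0, 0, 0, 0, 0, 0, 0]'

```text
time: 20.17
position: [0.6247, -0.0995, 0.1735]
tool_rot: [0.725, 0.688, 0.001, 0.003]
ft_force: [0.5, -0.3, -2.8]
grip_width: 0.0076
grip_force: 40.0
```

>>> send_rows --increments '[0, 0, 0.05, 0, 0.8, 0, 0, 0, 0, 0.09, -0.1, 1.5, 0, 0, 0, 0, 0.09, -0.1, 1.5, 0, 0, 0, 0, 0.09, -0.1, 1.5, 0, 0, 0, 0, 0.09, -0.1, 1.5, 0, 0, 0, 0, 0.09, -0.1, 1.5, 0, 0, 0, 0, 0.09, -0.1, 1.5, 0, 0, 0, 0, 0.09, -0.1, 1.5, 0, 0, 0, 0, 0.09, -0.1, 1.5, 0, 0, 0, 0, 0.09, -0.1, 1.5, 0, 0, 0, 0, 0.09, -0.1, 1.5, 0, 0, 0, 0, 0.09, -0.1, 1.5, 0, 0, 0, 0, 0.09, -0.1, 1.5, 0, 0, 0, 0, 0.09, -0.1, 1.5, 0, 0, 0, 0, 0.09, -0.1, 1.5, 0, 0, 0, 0, 0.09, 0, 1.5, 0, 0, 0, 0, 0.0425, 0, 0, 0, 0, 0, 0, 0, 0, 0, 0, 0, 0, 0, 0, 0, 0, 0, 0]'

```text
time: 21.75
position: [0.6076, 0.134, 0.1683]
tool_rot: [0.091, 0.996, -0.0, -0.002]
ft_force: [0.1, -0.6, -1.7]
grip_width: 0.0078
grip_force: 40.0
```

```bash
python3 - <<'E'
from h import *
tool(); c=snap('wrist','w7'); t=snap('top','top7'); W=cloud(c)
im=np.zeros((400,640,3),np.uint8)
E
```

```text
t 21.75 pos [0.6076 0.134  0.1683] yang 79.61 tilt 0.24 grip 0.0078 40.0 F [ 0.1 -0.6 -1.7]
```

View pics/w7.png

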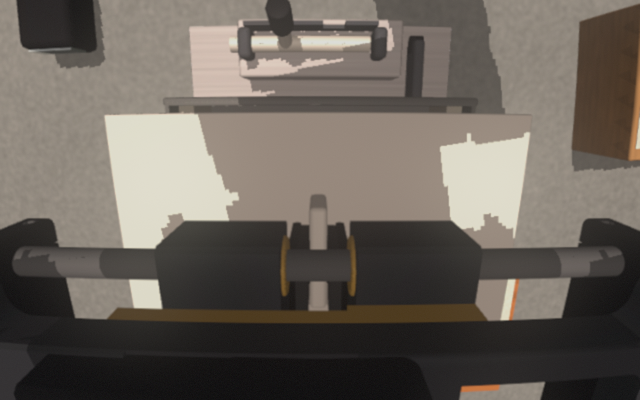

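The divider is held level above the tote. The -x rim runs along row 102 from (165,102) to (477,102), and the plate's front edge along row 115. I'm measuring the plate against the rim.

```bash
python3 - <<'E'
from h import *
c=load('w7');W=cloud(c);z=W[...,2]
a=np.radians(-10.4);ex=np.array([np.cos(a),np.sin(a)]);ey=np.array([-np.sin(a),np.cos(a)]);o=np.array([.609,.134])
L=np.dstack([(W[...,:2]-o)@ex,(W[...,:2]-o)@ey])
def st(n,m):
    P=np.c_[L[m],z[m]]; print(n,len(P),'x',np.percentile(P[:,0],[1,5,95,99]).round(4),'y',np.percentile(P[:,1],[.5,2,98,99.5]).round(4),'z',np.median(P[:,2]).round(4)); return P
P=st('plate',(z>.14)&(z<.17)&(np.indices(z.shape)[0]<225)&(np.indices(z.shape)[0]>100))
k=P[:,0]<-.055
print(cv2.minAreaRect((P[:,:2]*1000).astype(np.float32)))
pl=np.linalg.lstsq(np.c_[P[:,:2],np.ones(len(P))],P[:,2],rcond=None)[0]; print('slope',pl)
R=st('rim',(z>.066)&(z<.078)&(L[...,0]<-.05)&(L[...,0]>-.095)); print(cv2.minAreaRect((R[:,:2]*1000).astype(np.float32)))
# rows of plate left/right edges
for v in(130,160,190,205):
    r=(z[v]>.14)&(z[v]<.17)&(np.arange(640)>80)&(np.arange(640)<560); print(v,L[v][r][:,1].min().round(4),L[v][r][:,1].max().round(4))
E
```

```text
plate 45033 x [-0.0656 -0.0636 -0.0134 -0.0104] y [-0.1045 -0.1013  0.101   0.1043] z 0.1558
((-37.33393478393555, -0.07973480224609375), (57.681148529052734, 212.91751098632812), 0.06817211955785751)
slope [-0.00348768  0.00075813  0.15567392]
rim 3429 x [-0.0913 -0.0785 -0.0617 -0.0524] y [-0.1113 -0.1089  0.2498  0.252 ] z 0.0716
((-79.98076629638672, 71.37944030761719), (367.5678405761719, 44.68564224243164), 87.5616226196289)
130 -0.1053 0.1054
160 -0.105 0.1051
190 -0.1058 0.1052
205 -0.1054 0.1052
```

```bash
python3 - <<'E'
from h import *
c=load('w7');W=cloud(c);z=W[...,2]
a=np.radians(-10.4);ex=np.array([np.cos(a),np.sin(a)]);ey=np.array([-np.sin(a),np.cos(a)]);o=np.array([.609,.134])
L=np.dstack([(W[...,:2]-o)@ex,(W[...,:2]-o)@ey])
I=np.indices(z.shape)
m=(z>.067)&(z<.077)&(I[0]>95)&(I[0]<112)&(I[1]>150)&(I[1]<490)
R=L[m]; print(len(R),R[:,0].min(),np.percentile(R[:,0],[2,98]),R[:,1].min(),R[:,1].max())
print(np.polyfit(R[:,1],R[:,0],1))
E
```

```text
2849 -0.07633851342199051 [-0.07610672 -0.06900735] -0.11288541552651499 0.11598598306448665
[-0.00095002 -0.07301709]
```

>>> send_rows --increments '[0, 0, 0, 0.1, 0.03, -1.2, 0, 0, 0, 0, 0, 0, -2, 0, 0, 0, 0, 0, 0, -1.8, 0, 0, 0, 0, 0, 0, -1, 0, 0, 0, 0, 0, 0, -0.6, 0, 0, 0, 0, 0, 0, -0.5, 0, 0, 0, 0, 0, 0, -0.5, 0, 0, 0, 0, 0, 0, -0.5, 0, 0, 0, 0, 0, 0, -0.5, 0, 0, 0, 0, 0, 0, -0.4, 0, 0, 0, 0, 0, 0, -0.3, 0, 0, 0, 0, 0, 0, -0.2, 0, 0, 0, 0, 0, 0, 0, 0, 0, 0, 0, 0, 0, 0, 0]'

```text
time: 23.02
position: [0.6101, 0.1344, 0.0756]
tool_rot: [0.09, 0.996, 0.0, 0.0]
ft_force: [0.2, 0.6, -1.7]
grip_width: 0.0079
grip_force: 40.0
```

```bash
python3 - <<'E'
from h import *
tool(); c=snap('wrist','w8');W=cloud(c);z=W[...,2]
a=np.radians(-10.4);ex=np.array([np.cos(a),np.sin(a)]);ey=np.array([-np.sin(a),np.cos(a)]);o=np.array([.609,.134])
L=np.dstack([(W[...,:2]-o)@ex,(W[...,:2]-o)@ey])
I=np.indices(z.shape)
m=(z>.05)&(z<.066)&(abs(L[...,0])<.068)&(abs(L[...,1])<.108)&(I[0]<225)
P=np.c_[L[m],z[m]];print(len(P),P.min(0),P.max(0),np.linalg.lstsq(np.c_[P[:,:2],np.ones(len(P))],P[:,2],rcond=None)[0])
E
```

```text
t 23.02 pos [0.6101 0.1344 0.0756] yang 79.66 tilt 0.01 grip 0.0079 40.0 F [ 0.2  0.6 -1.7]
45317 [-0.06799804 -0.1079891   0.05001743] [-0.00469805  0.10793239  0.06587471] [0.00761951 0.00218631 0.06313348]
```

>>> send_rows --increments '[0, 0, 0, 0, 0, -0.2, 0, 0, 0, 0, 0, 0, -0.2, 0, 0, 0, 0, 0, 0, 0, 0, 0, 0, 0, 0, 0, 0, 0]'

```text
time: 23.4
position: [0.6101, 0.1343, 0.0716]
tool_rot: [0.09, 0.996, -0.0, 0.0]
ft_force: [0.5, 0.3, -2.1]
grip_width: 0.0079
grip_force: 40.0
```

>>> send_rows --increments '[0, 0, 0, 0, 0, 0, 0.2, 0, 0, 0, 0, 0, 0, 0.35, 0, 0, 0, 0, 0, 0, 0.35, 0, 0, 0, 0, 0, 0, 0.35, 0, 0, 0, 0, 0, 1, 0.35, 0, 0, 0, 0, 0, 2, 0.35, 0, 0, 0, 0, 0, 3, 0.5, 0, 0, 0, 0, 0, 3, 0.7, 0, 0, 0, 0, 0, 2, 0.8, 0, 0, 0, 0, 0, 0, 0.8, 0, 0, 0, 0, 0, 0, 0.8]'

```text
time: 24.32
position: [0.6109, 0.1344, 0.1838]
tool_rot: [0.09, 0.996, 0.0, 0.002]
ft_force: [0.2, -0.4, -0.3]
grip_width: 0.0559
grip_force: 0.0
```

```bash
python3 - <<'E'
from h import *
tool(); c=snap('wrist','w9');W=cloud(c);z=W[...,2]
a=np.radians(-10.4);ex=np.array([np.cos(a),np.sin(a)]);ey=np.array([-np.sin(a),np.cos(a)]);o=np.array([.609,.134])
L=np.dstack([(W[...,:2]-o)@ex,(W[...,:2]-o)@ey])
I=np.indices(z.shape)
m=(z>.05)&(z<.066)&(abs(L[...,0])<.06)&(abs(L[...,1])<.1)&(I[0]<220)
P=np.c_[L[m],z[m]];print(len(P),P.min(0),P.max(0),np.linalg.lstsq(np.c_[P[:,:2],np.ones(len(P))],P[:,2],rcond=None)[0])
m=(z>.08)&(z<.1)&(abs(L[...,0])<.05)&(abs(L[...,1])<.03); P=L[m]; print('fin',len(P),cv2.minAreaRect((P*1000).astype(np.float32)))
m=(z>.085)&(z<.12)&(L[...,0]<-.09); P=np.c_[L[m],z[m]]; print('knob',len(P),P.mean(0),P.min(0),P.max(0))
E
```

```text
t 24.32 pos [0.6109 0.1344 0.1838] yang 79.67 tilt 0.24 grip 0.0559 0.0 F [ 0.2 -0.4 -0.3]
24802 [-0.05999256 -0.09999987  0.05620637] [0.03077798 0.09998358 0.06555752] [-0.00303351  0.00170882  0.05886323]
fin 681 ((0.8986263275146484, 0.4929955005645752), (7.905951023101807, 50.07217788696289), 89.95928192138672)
knob 666 [-0.12327135 -0.02373426  0.09905146] [-0.13213818 -0.03169581  0.08529713] [-0.11548833 -0.01647576  0.10509061]
```

View pics/w9.png

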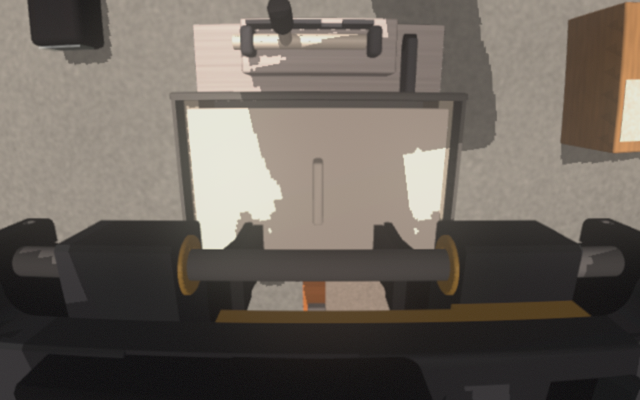

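The divider is seated level (fin at pixel (318,190), within 1 mm of centre). Now the tubs, nearest first.

>>> send_rows --increments '[0, 0, 0, -0.3, -1.2, 0, 1, 0, 0, 0, -0.63, -2.55, -0.25, 1, 0, 0, 0, -0.63, -2.55, -0.25, 1, 0, 0, 0, -0.63, -2.55, -0.25, 1, 0, 0, 0, -0.63, -2.55, -0.25, 1, 0, 0, 0, -0.63, -2.55, -0.25, 1, 0, 0, 0, -0.63, -2.55, -0.25, 1, 0, 0, 0, -0.63, -2.55, -0.25, 1, 0, 0, 0, -0.63, -2.55, -0.25, 1, 0, 0, 0, -0.63, -2.55, -0.25, 1, 0, 0, 0, -0.63, -2.55, -0.25, 1, 0, 0, 0, -0.63, -2.55, -0.25, 1, 0, 0, 0, -0.63, -2.55, -0.25, 1, 0, 0, 0, -0.63, -2.55, -0.25, 1, 0, 0, 0, -0.3, -1.2, 0, 1, 0, 0, 0, 0, 0, 0, 1, 0, 0, 0, 0, 0, 0, 1, 0, 0, 0, 0, 0, 0, 1]' --newtons 20

```text
time: 25.87
position: [0.5217, -0.2199, 0.1486]
tool_rot: [0.09, 0.996, 0.001, -0.001]
ft_force: [-0.1, -0.4, 0.5]
grip_width: 0.0868
grip_force: 0.0
```

```bash
python3 - <<'E'
from h import *
tool(); c=snap('wrist','w10');blobs(cloud(c),.02,.03,300)
E
```

```text
t 25.87 pos [ 0.5217 -0.2199  0.1486] yang 79.68 tilt 0.11 grip 0.0868 0.0 F [-0.1 -0.4  0.5]
[157.  25.] 2230 c 0.3726 -0.3195 wh 40.6 39.0 ang 78.5 mean [ 0.3724 -0.3185  0.0256]
[466.  39.] 399 c 0.4288 -0.0817 wh 61.1 25.1 ang 21.9 mean [ 0.4251 -0.085   0.0251]
[153. 130.] 1916 c 0.4498 -0.3442 wh 40.2 39.6 ang 28.8 mean [ 0.4497 -0.3429  0.0255]
[604. 173.] 813 c 0.5515 0.0325 wh 25.9 83.6 ang 61.6 mean [0.5531 0.0313 0.025 ]
[314. 192.] 1755 c 0.5248 -0.2232 wh 39.1 39.9 ang 80.2 mean [ 0.5241 -0.2231  0.0256]
[106. 211.] 717 c 0.5076 -0.4079 wh 40.0 18.5 ang 77.7 mean [ 0.5087 -0.4064  0.025 ]
```

>>> send_rows --increments '[0, 0, 0, 0.27, -0.33, -1.5, 1, 0, 0, 0, 0, 0, -3, 1, 0, 0, 0, 0, 0, -3, 1, 0, 0, 0, 0, 0, -2.5, 1, 0, 0, 0, 0, 0, -1.6, 1, 0, 0, 0, 0, 0, -1, 1, 0, 0, 0, 0, 0, -0.6, 1, 0, 0, 0, 0, 0, -0.3, 1, 0, 0, 0, 0, 0, 0, 1, 0, 0, 0, 0, 0, 0, 0, 0, 0, 0, 0, 0, 0, 0, 0, 0, 0, 0, 0, 0, 0, 0, 0, 0, 0, 0, 0, 0, 0, 0, 0, 0, 0, 0, 0, 0, 0, 0, 0, 0, 0, 0, 0, 0, 0, 0, 0, 0, 0, 0, 0, 0, 0, 0, 0, 0, 0, 0, 0, 0, 0, 0, 0, 0, 0, 0, 0, 0, 0, 0]'

```text
time: 27.5
position: [0.5248, -0.2244, 0.0141]
tool_rot: [0.09, 0.996, 0.0, -0.0]
ft_force: [-0.6, 0.4, 0.4]
grip_width: 0.0393
grip_force: 20.0
```

>>> send_rows --increments '[0, 0, 0, 0, 0, 0.7, 0, 0, 0, 0, 0, 0, 2, 0, 0, 0, 0, 0, 0, 3.3, 0, 0, 0, 0, 0.3, 1, 3.5, 0, 0, 0, 0, 0.75, 2.5, 3.5, 0, 0, 0, 0, 0.75, 2.5, 2, 0, 0, 0, 0, 0.75, 2.5, 0, 0, 0, 0, 0, 0.75, 2.5, 0, 0, 0, 0, 0, 0.75, 2.5, 0, 0, 0, 0, 0, 0.75, 2.5, 0, 0, 0, 0, 0, 0.75, 2.5, 0, 0, 0, 0, 0, 0.75, 2.5, 0, 0, 0, 0, 0, 0.75, 2.5, 0, 0, 0, 0, 0, 0.75, 2.5, 0, 0, 0, 0, 0, 0.75, 2.5, 0, 0, 0, 0, 0, 0.75, 2.5, 0, 0, 0, 0, 0, 0.75, 2.5, 0, 0, 0, 0, 0, 0.75, 2.5, 0, 0, 0, 0, 0, 0.75, 2.5, 0, 0, 0, 0, 0, 0.7, 2.2, 0, 0]'

```text
time: 29.17
position: [0.6468, 0.1831, 0.1627]
tool_rot: [0.09, 0.996, 0.0, -0.0]
ft_force: [1.0, 0.7, -0.7]
grip_width: 0.0396
grip_force: 20.0
```

>>> send_rows --increments '[0, 0, 0, 0, 0, 0, 0, 0, 0, 0, 0, 0, 0, 0, 0, 0, 0, 0, 0, 0, 0]'

```text
time: 29.42
position: [0.6463, 0.1809, 0.1623]
tool_rot: [0.09, 0.996, -0.0, -0.001]
ft_force: [0.2, 0.1, -0.4]
grip_width: 0.0395
grip_force: 20.0
```

>>> send_rows --increments '[0, 0, 0, 0.2, 0.18, -1.5, 0, 0, 0, 0, 0, 0, -2.5, 0, 0, 0, 0, 0, 0, -2, 0, 0, 0, 0, 0, 0, -1.2, 0, 0, 0, 0, 0, 0, -0.8, 0, 0, 0, 0, 0, 0, -0.5, 0, 0, 0, 0, 0, 0, -0.3, 0, 0, 0, 0, 0, 0, 0, 0, 0, 0, 0, 0, 0, 0, 0, 0, 0, 0, 0, 0, 0, 0]'

```text
time: 30.25
position: [0.6497, 0.1833, 0.0755]
tool_rot: [0.09, 0.996, 0.0, 0.001]
ft_force: [0.7, -0.4, -0.1]
grip_width: 0.0396
grip_force: 20.0
```

```bash
python3 - <<'E'
from h import *
tool()
E
```

```text
t 30.25 pos [0.6497 0.1833 0.0755] yang 79.66 tilt 0.11 grip 0.0396 20.0 F [ 0.7 -0.4 -0.1]
```

>>> send_rows --increments '[0, 0, 0, 0, 0, -0.15, 0, 0, 0, 0, 0, 0, 0, 0.5, 0, 0, 0, 0, 0, 0, 0.6, 0, 0, 0, 0, 0, 0, 0.6, 0, 0, 0, 0, 0, 0, 0.6, 0, 0, 0, 0, 0, 1, 0.6, 0, 0, 0, 0, 0, 2, 0.6, 0, 0, 0, 0, 0, 3, 0.6, 0, 0, 0, 0, 0, 3, 0.6, 0, 0, 0, 0, 0, 1, 0.8, 0, 0, 0, 0, 0, 0, 0.8]'

```text
time: 31.17
position: [0.6515, 0.1835, 0.1775]
tool_rot: [0.09, 0.996, 0.001, 0.004]
ft_force: [0.2, -0.6, 0.6]
grip_width: 0.0591
grip_force: 0.0
```

```bash
python3 - <<'E'
from h import *
tool(); c=snap('wrist','w11');W=cloud(c); s=snap('scene','sc11'); S=cloud(s)
for n,X in(('w',W),('s',S)):
    z=X[...,2]; m=(z>.076)&(z<.095)&(np.hypot(X[...,0]-.649,X[...,1]-.183)<.03); P=X[m]; print(n,len(P),P.mean(0) if len(P) else '', np.percentile(P[:,2],[5,50,95]) if len(P) else '')
E
```

```text
t 31.17 pos [0.6515 0.1835 0.1775] yang 79.67 tilt 0.49 grip 0.0591 0.0 F [ 0.2 -0.6  0.6]
w 2206 [0.64838225 0.18341629 0.08463265] [0.0833898  0.08472629 0.08585883]
s 141 [0.65110784 0.18011483 0.08308168] [0.07756393 0.08341301 0.08598024]
```

>>> send_rows --increments '[0, 0, 0, -0.5, -1.4, 0, 1, 0, 0, 0, -1, -2.7, -0.14, 1, 0, 0, 0, -1, -2.7, -0.14, 1, 0, 0, 0, -1, -2.7, -0.14, 1, 0, 0, 0, -1, -2.7, -0.14, 1, 0, 0, 0, -1, -2.7, -0.14, 1, 0, 0, 0, -1, -2.7, -0.14, 1, 0, 0, 0, -1, -2.7, -0.14, 1, 0, 0, 0, -1, -2.7, -0.14, 1, 0, 0, 0, -1, -2.7, -0.14, 1, 0, 0, 0, -1, -2.7, -0.14, 1, 0, 0, 0, -1, -2.7, -0.14, 1, 0, 0, 0, -1, -2.7, -0.14, 1, 0, 0, 0, -1, -2.7, -0.14, 1, 0, 0, 0, -1, -2.7, -0.14, 1, 0, 0, 0, -1, -2.7, -0.14, 1, 0, 0, 0, -1, -2.7, -0.14, 1, 0, 0, 0, -1, -2.7, -0.14, 1, 0, 0, 0, -1, -2.7, -0.14, 1, 0, 0, 0, -1, -2.7, -0.14, 1]'

```text
time: 32.93
position: [0.4511, -0.3442, 0.1443]
tool_rot: [0.09, 0.996, 0.002, -0.002]
ft_force: [1.1, -0.1, 0.2]
grip_width: 0.0871
grip_force: 0.0
```

>>> send_rows --increments '[0, 0, 0, -0.6, -0.9, 0, 1, 0, 0, 0, -0.4, -0.3, 0, 1, 0, 0, 0, 0, 0, 0, 1, 0, 0, 0, 0, 0, 0, 1, 0, 0, 0, 0, 0, 0, 1]'

```text
time: 33.35
position: [0.4439, -0.354, 0.146]
tool_rot: [0.089, 0.996, 0.001, -0.0]
ft_force: [0.3, -0.0, 0.5]
grip_width: 0.0872
grip_force: 0.0
```

```bash
python3 - <<'E'
from h import *
tool(); c=snap('wrist','w12');blobs(cloud(c),.02,.03,300)
E
```

```text
t 33.35 pos [ 0.4439 -0.354   0.146 ] yang 79.73 tilt 0.1 grip 0.0872 0.0 F [ 0.3 -0.   0.5]
[511.  43.] 526 c 0.3576 -0.1835 wh 62.5 29.7 ang 21.2 mean [ 0.3554 -0.1846  0.0249]
[627. 100.] 720 c 0.4111 -0.0814 wh 10.8 72.1 ang 75.8 mean [ 0.4141 -0.0842  0.0248]
[344.  92.] 2147 c 0.3714 -0.3197 wh 39.7 40.4 ang 19.7 mean [ 0.3712 -0.32    0.0259]
[329. 192.] 1794 c 0.4491 -0.3446 wh 39.4 40.1 ang 78.9 mean [ 0.4483 -0.3447  0.0257]
[271. 289.] 660 c 0.5286 -0.4124 wh 39.6 19.9 ang 80.2 mean [ 0.527  -0.4119  0.0258]
```

>>> send_rows --increments '[0, 0, 0, 0.48, 0.94, -1, 1, 0, 0, 0, 0, 0, -3, 1, 0, 0, 0, 0, 0, -3, 1, 0, 0, 0, 0, 0, -2.7, 1, 0, 0, 0, 0, 0, -1.6, 1, 0, 0, 0, 0, 0, -1, 1, 0, 0, 0, 0, 0, -0.6, 1, 0, 0, 0, 0, 0, -0.3, 1, 0, 0, 0, 0, 0, 0, 1, 0, 0, 0, 0, 0, 0, 0, 0, 0, 0, 0, 0, 0, 0, 0, 0, 0, 0, 0, 0, 0, 0, 0, 0, 0, 0, 0, 0, 0, 0, 0, 0, 0, 0, 0, 0, 0, 0, 0, 0, 0, 0, 0, 0, 0, 0, 0, 0, 0, 0, 0, 0, 0, 0, 0, 0, 0, 0, 0, 0, 0, 0, 0, 0, 0, 0, 0, 0, 0, 0]'

```text
time: 34.98
position: [0.4487, -0.3464, 0.0144]
tool_rot: [0.09, 0.996, 0.0, -0.0]
ft_force: [0.6, 0.0, 0.7]
grip_width: 0.0396
grip_force: 20.0
```

>>> send_rows --increments '[0, 0, 0, 0, 0, 0.7, 0, 0, 0, 0, 0, 0, 2, 0, 0, 0, 0, 0, 0, 3.3, 0, 0, 0, 0, 0.35, 1.4, 3.5, 0, 0, 0, 0, 0.72, 2.75, 3, 0, 0, 0, 0, 0.72, 2.75, 2, 0, 0, 0, 0, 0.72, 2.75, 1, 0, 0, 0, 0, 0.72, 2.75, 0, 0, 0, 0, 0, 0.72, 2.75, 0, 0, 0, 0, 0, 0.72, 2.75, 0, 0, 0, 0, 0, 0.72, 2.75, 0, 0, 0, 0, 0, 0.72, 2.75, 0, 0, 0, 0, 0, 0.72, 2.75, 0, 0, 0, 0, 0, 0.72, 2.75, 0, 0, 0, 0, 0, 0.72, 2.75, 0, 0, 0, 0, 0, 0.72, 2.75, 0, 0, 0, 0, 0, 0.72, 2.75, 0, 0, 0, 0, 0, 0.72, 2.75, 0, 0, 0, 0, 0, 0.72, 2.75, 0, 0, 0, 0, 0, 0.72, 2.75, 0, 0]'

```text
time: 36.65
position: [0.5674, 0.109, 0.1697]
tool_rot: [0.09, 0.996, -0.0, -0.0]
ft_force: [0.1, -0.4, -0.6]
grip_width: 0.0394
grip_force: 20.0
```

>>> send_rows --increments '[0, 0, 0, 0.75, 2.9, 0, 0, 0, 0, 0, 0.75, 2.9, 0, 0, 0, 0, 0, 0.5, 1.9, 0, 0, 0, 0, 0, 0.2, 0.9, 0, 0, 0, 0, 0, 0, 0, 0, 0, 0, 0, 0, 0, 0, 0, 0, 0, 0, 0, 0, 0, 0, 0]'

```text
time: 37.23
position: [0.5889, 0.1923, 0.1693]
tool_rot: [0.091, 0.996, -0.0, -0.0]
ft_force: [-0.7, 0.4, -0.4]
grip_width: 0.0393
grip_force: 20.0
```

>>> send_rows --increments '[0, 0, 0, 0.05, 0.12, -1.5, 0, 0, 0, 0, 0, 0, -2.7, 0, 0, 0, 0, 0, 0, -2.3, 0, 0, 0, 0, 0, 0, -1.2, 0, 0, 0, 0, 0, 0, -0.8, 0, 0, 0, 0, 0, 0, -0.5, 0, 0, 0, 0, 0, 0, -0.3, 0, 0, 0, 0, 0, 0, -0.2, 0, 0, 0, 0, 0, 0, 0, 0, 0, 0, 0, 0, 0, 0, 0]'

```text
time: 38.07
position: [0.5906, 0.1949, 0.0752]
tool_rot: [0.09, 0.996, 0.0, 0.001]
ft_force: [-0.1, 0.4, 0.5]
grip_width: 0.0396
grip_force: 20.0
```

>>> send_rows --increments '[0, 0, 0, 0, 0, 0, 0.5, 0, 0, 0, 0, 0, 0, 0.6, 0, 0, 0, 0, 0, 0, 0.6, 0, 0, 0, 0, 0, 0, 0.6, 0, 0, 0, 0, 0, 1, 0.6, 0, 0, 0, 0, 0, 2, 0.6, 0, 0, 0, 0, 0, 3, 0.6, 0, 0, 0, 0, 0, 3, 0.6, 0, 0, 0, 0, 0, 1, 0.8, 0, 0, 0, 0, 0, 0, 0.8]'

```text
time: 38.9
position: [0.5923, 0.1952, 0.1784]
tool_rot: [0.09, 0.996, 0.001, 0.004]
ft_force: [0.5, 0.1, 0.7]
grip_width: 0.0592
grip_force: 0.0
```

```bash
python3 - <<'E'
from h import *
tool(); c=snap('wrist','w13');X=cloud(c); z=X[...,2]
for q in((.649,.183),(.589,.193)):
    m=(z>.076)&(z<.095)&(np.hypot(X[...,0]-q[0],X[...,1]-q[1])<.03); P=X[m]; print(len(P),P.mean(0) if len(P) else '', np.percentile(P[:,2],[5,50,95]) if len(P) else '')
E
```

```text
t 38.9 pos [0.5923 0.1952 0.1784] yang 79.67 tilt 0.47 grip 0.0592 0.0 F [0.5 0.1 0.7]
454 [0.64818803 0.18372334 0.08340699] [0.07726458 0.08433605 0.08568381]
2199 [0.58986372 0.19513782 0.08459484] [0.08325909 0.08469127 0.08587933]
```

>>> send_rows --increments '[0, 0, 0, -0.18, -1.4, 0, 1, 0, 0, 0, -0.34, -2.82, -0.15, 1, 0, 0, 0, -0.34, -2.82, -0.15, 1, 0, 0, 0, -0.34, -2.82, -0.15, 1, 0, 0, 0, -0.34, -2.82, -0.15, 1, 0, 0, 0, -0.34, -2.82, -0.15, 1, 0, 0, 0, -0.34, -2.82, -0.15, 1, 0, 0, 0, -0.34, -2.82, -0.15, 1, 0, 0, 0, -0.34, -2.82, -0.15, 1, 0, 0, 0, -0.34, -2.82, -0.15, 1, 0, 0, 0, -0.34, -2.82, -0.15, 1, 0, 0, 0, -0.34, -2.82, -0.15, 1, 0, 0, 0, -0.34, -2.82, -0.15, 1, 0, 0, 0, -0.34, -2.82, -0.15, 1, 0, 0, 0, -0.34, -2.82, -0.15, 1, 0, 0, 0, -0.34, -2.82, -0.15, 1, 0, 0, 0, -0.34, -2.82, -0.15, 1, 0, 0, 0, -0.34, -2.82, -0.15, 1, 0, 0, 0, -0.34, -2.82, -0.15, 1, 0, 0, 0, -0.34, -2.82, -0.15, 1]'

```text
time: 40.62
position: [0.521, -0.3559, 0.1431]
tool_rot: [0.09, 0.996, 0.002, -0.002]
ft_force: [0.4, 0.9, 0.5]
grip_width: 0.087
grip_force: 0.0
```

>>> send_rows --increments '[0, 0, 0, -0.3, -2.5, 0, 1, 0, 0, 0, -0.3, -2, 0, 1, 0, 0, 0, -0.1, -0.9, 0, 1, 0, 0, 0, 0, 0, 0, 1, 0, 0, 0, 0, 0, 0, 1, 0, 0, 0, 0, 0, 0, 1]'

```text
time: 41.12
position: [0.5159, -0.4071, 0.1448]
tool_rot: [0.09, 0.996, 0.001, -0.001]
ft_force: [0.3, 0.2, -0.0]
grip_width: 0.0871
grip_force: 0.0
```

```bash
python3 - <<'E'
from h import *
tool(); c=snap('wrist','w14');blobs(cloud(c),.02,.03,300)
E
```

```text
t 41.12 pos [ 0.5159 -0.4071  0.1448] yang 79.69 tilt 0.19 grip 0.0871 0.0 F [ 0.3  0.2 -0. ]
[397.   5.] 388 c 0.3872 -0.3229 wh 31.7 8.3 ang 80.1 mean [ 0.3869 -0.3232  0.0253]
[313. 192.] 1807 c 0.518 -0.4111 wh 39.8 39.7 ang 46.2 mean [ 0.5173 -0.4109  0.0257]
```

>>> send_rows --increments '[0, 0, 0, 0.2, -0.4, -1, 1, 0, 0, 0, 0, 0, -3, 1, 0, 0, 0, 0, 0, -3, 1, 0, 0, 0, 0, 0, -2.6, 1, 0, 0, 0, 0, 0, -1.6, 1, 0, 0, 0, 0, 0, -1, 1, 0, 0, 0, 0, 0, -0.6, 1, 0, 0, 0, 0, 0, -0.3, 1, 0, 0, 0, 0, 0, 0, 1, 0, 0, 0, 0, 0, 0, 0, 0, 0, 0, 0, 0, 0, 0, 0, 0, 0, 0, 0, 0, 0, 0, 0, 0, 0, 0, 0, 0, 0, 0, 0, 0, 0, 0, 0, 0, 0, 0, 0, 0, 0, 0, 0, 0, 0, 0, 0, 0, 0, 0, 0, 0, 0, 0, 0, 0, 0, 0, 0, 0, 0, 0, 0, 0, 0, 0, 0, 0, 0, 0]'

```text
time: 42.75
position: [0.5185, -0.4129, 0.0148]
tool_rot: [0.09, 0.996, 0.0, -0.0]
ft_force: [-0.9, 0.1, 0.8]
grip_width: 0.0389
grip_force: 20.0
```

>>> send_rows --increments '[0, 0, 0, 0, 0, 0.7, 0, 0, 0, 0, 0, 0, 2, 0, 0, 0, 0, 0, 0, 3.3, 0, 0, 0, 0, 0.2, 1.4, 3.5, 0, 0, 0, 0, 0.43, 2.75, 3, 0, 0, 0, 0, 0.43, 2.75, 2, 0, 0, 0, 0, 0.43, 2.75, 1, 0, 0, 0, 0, 0.43, 2.75, 0, 0, 0, 0, 0, 0.43, 2.75, 0, 0, 0, 0, 0, 0.43, 2.75, 0, 0, 0, 0, 0, 0.43, 2.75, 0, 0, 0, 0, 0, 0.43, 2.75, 0, 0, 0, 0, 0, 0.43, 2.75, 0, 0, 0, 0, 0, 0.43, 2.75, 0, 0, 0, 0, 0, 0.43, 2.75, 0, 0, 0, 0, 0, 0.43, 2.75, 0, 0, 0, 0, 0, 0.43, 2.75, 0, 0, 0, 0, 0, 0.43, 2.75, 0, 0, 0, 0, 0, 0.43, 2.75, 0, 0, 0, 0, 0, 0.43, 2.75, 0, 0]'

```text
time: 44.42
position: [0.5893, 0.0423, 0.1703]
tool_rot: [0.09, 0.996, -0.0, 0.0]
ft_force: [0.6, -0.2, -0.9]
grip_width: 0.0393
grip_force: 20.0
```

>>> send_rows --increments '[0, 0, 0, 0.5, 2.2, 0, 0, 0, 0, 0, 0.3, 1.3, 0, 0, 0, 0, 0, 0.15, 0.4, 0, 0, 0, 0, 0, 0, 0, 0, 0, 0, 0, 0, 0, 0, 0, 0, 0, 0, 0, 0, 0, 0, 0]'

```text
time: 44.92
position: [0.5987, 0.0786, 0.1698]
tool_rot: [0.091, 0.996, -0.0, -0.0]
ft_force: [-0.9, -0.1, -0.6]
grip_width: 0.039
grip_force: 20.0
```

>>> send_rows --increments '[0, 0, 0, 0, 0.1, -1.5, 0, 0, 0, 0, 0, 0, -2.7, 0, 0, 0, 0, 0, 0, -2.3, 0, 0, 0, 0, 0, 0, -1.2, 0, 0, 0, 0, 0, 0, -0.8, 0, 0, 0, 0, 0, 0, -0.5, 0, 0, 0, 0, 0, 0, -0.3, 0, 0, 0, 0, 0, 0, -0.2, 0, 0, 0, 0, 0, 0, 0, 0, 0, 0, 0, 0, 0, 0, 0]'

```text
time: 45.75
position: [0.5994, 0.081, 0.0756]
tool_rot: [0.09, 0.996, 0.0, 0.001]
ft_force: [-1.5, -0.0, 0.1]
grip_width: 0.0399
grip_force: 20.0
```

>>> send_rows --increments '[0, 0, 0, 0, 0, 0, 0.5, 0, 0, 0, 0, 0, 0, 0.6, 0, 0, 0, 0, 0, 0, 0.6, 0, 0, 0, 0, 0, 0, 0.6, 0, 0, 0, 0, 0, 1, 0.6, 0, 0, 0, 0, 0, 2, 0.6, 0, 0, 0, 0, 0, 3, 0.6, 0, 0, 0, 0, 0, 3, 0.6, 0, 0, 0, 0, 0, 1, 0.6, 0, 0, 0, 0, 0, 0, 0.6]'

```text
time: 46.58
position: [0.6012, 0.0809, 0.1787]
tool_rot: [0.09, 0.996, 0.0, 0.004]
ft_force: [0.6, 0.3, 0.7]
grip_width: 0.0519
grip_force: 0.0
```

```bash
python3 - <<'E'
from h import *
tool(); c=snap('wrist','w15');X=cloud(c); z=X[...,2]
for q in((.649,.183),(.589,.193),(.599,.08)):
    m=(z>.076)&(z<.095)&(np.hypot(X[...,0]-q[0],X[...,1]-q[1])<.03); P=X[m]; print(len(P),P.mean(0) if len(P) else '', np.percentile(P[:,2],[5,50,95]) if len(P) else '')
a=np.radians(-10.4);ex=np.array([np.cos(a),np.sin(a)]);ey=np.array([-np.sin(a),np.cos(a)]);o=np.array([.609,.134])
L=np.dstack([(X[...,:2]-o)@ex,(X[...,:2]-o)@ey])
m=(z>.07)&(z<.12)&(L[...,0]<-.09); P=np.c_[L[m],z[m]]; 
for lo in(.07,.08,.09,.1):
    k=P[(P[:,2]>lo)&(P[:,2]<lo+.01)]; print(lo,len(k),k.mean(0) if len(k) else '',k.min(0) if len(k) else '',k.max(0) if len(k) else '')
crop('w15',150,0,500,120,2,'c15')
E
```

```text
t 46.58 pos [0.6012 0.0809 0.1787] yang 79.66 tilt 0.46 grip 0.0519 0.0 F [0.6 0.3 0.7]
543 [0.63473555 0.18369306 0.08364518] [0.07760116 0.08462611 0.08589011]
2375 [0.59028203 0.19358917 0.08470392] [0.08196961 0.08499824 0.08612261]
2193 [0.59790678 0.08141854 0.08461837] [0.08333879 0.084703   0.08582031]
0.07 31 [-0.11621272 -0.02552375  0.07276947] [-0.12144318 -0.03196939  0.0700767 ] [-0.11465408 -0.02122535  0.07997821]
0.08 143 [-0.11772718 -0.02612304  0.08564843] [-0.12433352 -0.03228372  0.08019362] [-0.11478847 -0.01770862  0.08994445]
0.09 180 [-0.11980241 -0.02597505  0.09513195] [-0.12680493 -0.03224369  0.09002091] [-0.11612473 -0.01784749  0.09995965]
0.1 382 [-0.12487059 -0.02469118  0.10268363] [-0.12991486 -0.03218414  0.10005776] [-0.11885172 -0.01698254  0.10539253]
```

View pics/w15.png

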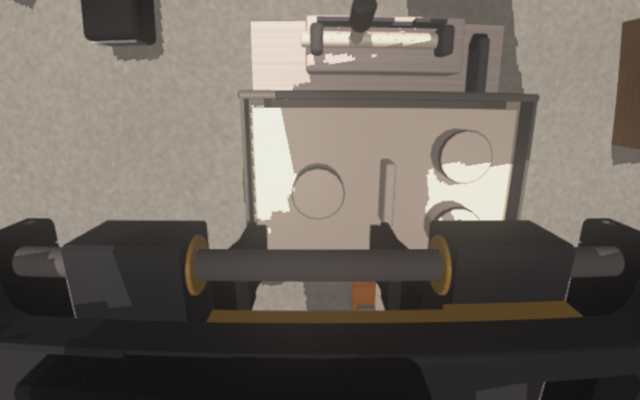

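All three tubs stand upright at (318,193), (466,157) and (455,215). The knob is at (362,12), in the tote frame about (-0.1225,-0.0245), leaning roughly 0.2 rad. I'm moving above it.

>>> send_rows --increments '[0, 0, 0, -1, 0.4, 0, 0.6, 0, 0, 0, -2, 0.9, 0, 0.6, 0, 0, 0, -2.5, 1.1, 0, 0.6, 0, 0, 0, -2.5, 1.1, 0, 0.6, 0, 0, 0, -2, 0.9, 0, 0.6, 0, 0, 0, -1.5, 0.7, 0, 0.6, 0, 0, 0, 0, 0, 0, 0.6, 0, 0, 0, 0, 0, 0, 0.6, 0, 0, 0, 0, 0, 0, 0.6]' --newtons 12

```text
time: 47.38
position: [0.4843, 0.1318, 0.1741]
tool_rot: [0.09, 0.996, -0.0, -0.0]
ft_force: [-0.2, 0.0, -0.4]
grip_width: 0.0521
grip_force: 0.0
```

```bash
python3 - <<'E'
from h import *
tool(); c=snap('wrist','w16');X=cloud(c); z=X[...,2]
a=np.radians(-10.4);ex=np.array([np.cos(a),np.sin(a)]);ey=np.array([-np.sin(a),np.cos(a)]);o=np.array([.609,.134])
L=np.dstack([(X[...,:2]-o)@ex,(X[...,:2]-o)@ey])
print('tool in tote',(robot.get_obs()['position'][:2]-o)@ex,(robot.get_obs()['position'][:2]-o)@ey)
m=(z>.07)&(z<.12)&(L[...,0]<-.09); P=np.c_[L[m],z[m]]
for lo in(.07,.08,.09,.1):
    k=P[(P[:,2]>lo)&(P[:,2]<lo+.01)]; print(lo,len(k),k.mean(0) if len(k) else '',k.min(0) if len(k) else '',k.max(0) if len(k) else '')
E
```

```text
t 47.38 pos [0.4843 0.1318 0.1741] yang 79.66 tilt 0.02 grip 0.0521 0.0 F [-0.2  0.  -0.4]
tool in tote -0.12176407534313247 -0.024712130860442525
0.07 289 [-0.11394317  0.24573456  0.0706323 ] [-0.15014531  0.23867504  0.07000263] [-0.09145151  0.25457953  0.07235015]
0.08 0   
0.09 22 [-0.13345258 -0.02468391  0.09932846] [-0.13512048 -0.03127726  0.09798186] [-0.13003391 -0.01741525  0.09999763]
0.1 378 [-0.1277105  -0.02465323  0.1022978 ] [-0.13476411 -0.03197963  0.10002908] [-0.12005452 -0.01675759  0.1048282 ]
```

View pics/w16.png

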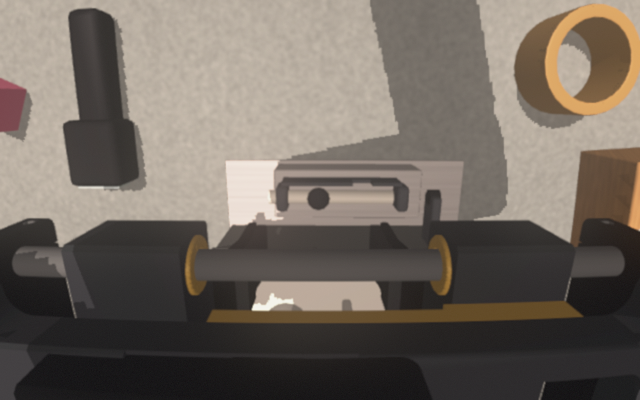

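The knob is centred between the jaws at pixel (318,198). I'm descending and pinching it.

>>> send_rows --increments '[0, 0, 0, -0.3, 0.05, -1.2, 0.6, 0, 0, 0, 0, 0, -2.2, 0.6, 0, 0, 0, 0, 0, -2.2, 0.6, 0, 0, 0, 0, 0, -1.6, 0.6, 0, 0, 0, 0, 0, -1.1, 0.6, 0, 0, 0, 0, 0, -0.7, 0.6, 0, 0, 0, 0, 0, -0.3, 0.6, 0, 0, 0, 0, 0, 0, 0.6, 0, 0, 0, 0, 0, 0, 0, 0, 0, 0, 0, 0, 0, 0, 0, 0, 0, 0, 0, 0, 0, 0, 0, 0, 0, 0, 0, 0, 0, 0, 0, 0, 0, 0, 0, 0, 0, 0, 0, 0, 0, 0, 0, 0, 0, 0, 0, 0, 0]'

```text
time: 48.68
position: [0.481, 0.1325, 0.0821]
tool_rot: [0.09, 0.996, -0.0, 0.0]
ft_force: [-0.5, 0.2, 0.9]
grip_width: 0.0156
grip_force: 12.0
```

>>> send_rows --increments '[0, 0, 0, 0.07, 0.39, 0, 0, 0, 0, 0, 0.07, 0.39, 0, 0, 0, 0, 0, 0.07, 0.39, 0, 0, 0, 0, 0, 0.07, 0.39, 0, 0, 0, 0, 0, 0.07, 0.39, 0, 0, 0, 0, 0, 0.07, 0.39, 0, 0, 0, 0, 0, 0.07, 0.39, 0, 0, 0, 0, 0, 0.07, 0.39, 0, 0, 0, 0, 0, 0.05, 0.3, 0, 0, 0, 0, 0, 0, 0, 0, 0, 0, 0, 0, 0, 0, 0, 0]'

```text
time: 49.6
position: [0.4874, 0.1675, 0.082]
tool_rot: [0.09, 0.996, 0.001, 0.001]
ft_force: [-0.1, 0.8, 5.0]
grip_width: 0.0151
grip_force: 12.0
```

>>> send_rows --increments '[0, 0, 0, 0.036, 0.2, 0, 0, 0, 0, 0, 0.018, 0.1, 0, 0, 0, 0, 0, 0, 0, 0, 0, 0, 0, 0, 0, 0, 0, 0]'

```text
time: 49.93
position: [0.4871, 0.1681, 0.0819]
tool_rot: [0.09, 0.996, -0.001, -0.001]
ft_force: [-0.7, -6.6, 5.6]
grip_width: 0.0155
grip_force: 12.0
```

The bolt is at its stop (-6.6 N back, 36 mm of travel). Now I swing the handle down along its arc.

>>> send_rows --increments '[0, 0, 0, -0.344, 0.063, -0.133, 0, 0, 0, 0, -0.344, 0.063, -0.133, 0, 0, 0, 0, -0.344, 0.063, -0.133, 0, 0, 0, 0, -0.279, 0.051, -0.207, 0, 0, 0, 0, -0.279, 0.051, -0.207, 0, 0, 0, 0, -0.279, 0.051, -0.207, 0, 0, 0, 0, -0.22, 0.04, -0.267, 0, 0, 0, 0, -0.22, 0.04, -0.267, 0, 0, 0, 0, -0.22, 0.04, -0.267, 0, 0, 0, 0, 0, 0, 0, 0, 0, 0, 0, 0, 0, 0, 0]'

```text
time: 50.85
position: [0.4612, 0.1729, 0.0628]
tool_rot: [0.09, 0.996, -0.001, -0.001]
ft_force: [0.6, -5.1, -1.7]
grip_width: 0.0155
grip_force: 12.0
```

>>> send_rows --increments '[0, 0, 0, -0.151, 0.028, -0.317, 0, 0, 0, 0, -0.151, 0.028, -0.317, 0, 0, 0, 0, -0.151, 0.028, -0.317, 0, 0, 0, 0, -0.066, 0.012, -0.34, 0, 0, 0, 0, -0.066, 0.012, -0.34, 0, 0, 0, 0, -0.066, 0.012, -0.34, 0, 0, 0, 0, 0, 0, -0.1, 0, 0, 0, 0, 0, 0, -0.1, 0, 0, 0, 0, 0, 0, 0, 0, 0, 0, 0, 0, 0, 0, 0]'

```text
time: 51.68
position: [0.4536, 0.1743, 0.0411]
tool_rot: [0.09, 0.996, -0.001, -0.002]
ft_force: [-0.9, -4.5, -0.1]
grip_width: 0.0152
grip_force: 12.0
```

>>> send_rows --increments '[0, 0, 0, 0, 0, -0.1, 0, 0, 0, 0, 0, 0, 0, 0, 0, 0, 0, 0, 0, 0, 0.4, 0, 0, 0, 0, 0, 0, 0.5, 0, 0, 0, 0, 0, 0, 0.5, 0, 0, 0, 0, 0, 0, 0.5, 0, 0, 0, 0, 0, 1, 0.5, 0, 0, 0, 0, 0, 2, 0.5, 0, 0, 0, 0, 0, 3, 0.5, 0, 0, 0, 0, 0, 3, 0.5, 0, 0, 0, -1, 0, 3, 0.5, 0, 0, 0, -1, 0, 2, 0.5, 0, 0, 0, 0, 0, 0, 0.5, 0, 0, 0, 0, 0, 0, 0.5]'

```text
time: 52.85
position: [0.4361, 0.1758, 0.1825]
tool_rot: [0.09, 0.996, 0.0, 0.002]
ft_force: [-0.9, -1.2, -0.3]
grip_width: 0.0434
grip_force: 0.0
```

```bash
python3 - <<'E'
from h import *
tool(); c=snap('wrist','w17');s=snap('scene','s17')
for n,X in(('w',cloud(c)),('s',cloud(s))):
    z=X[...,2]
    a=np.radians(-10.4);ex=np.array([np.cos(a),np.sin(a)]);ey=np.array([-np.sin(a),np.cos(a)]);o=np.array([.609,.134])
    L=np.dstack([(X[...,:2]-o)@ex,(X[...,:2]-o)@ey])
    m=(z>.03)&(z<.15)&(L[...,0]<-.14)&(L[...,0]>-.18)&(abs(L[...,1]-.012)<.03); P=np.c_[L[m],z[m]]; print(n,len(P),P.mean(0) if len(P) else '',P.min(0),P.max(0))
    for q in((.649,.183),(.589,.193),(.599,.08)):
        m=(z>.076)&(z<.095)&(np.hypot(X[...,0]-q[0],X[...,1]-q[1])<.03); P=X[m]; print(len(P),P.mean(0) if len(P) else '')
crop('s17',300,120,460,260,4,'s17c')
E
```

```text
t 52.85 pos [0.4361 0.1758 0.1825] yang 79.68 tilt 0.22 grip 0.0434 0.0 F [-0.9 -1.2 -0.3]
w 602 [-0.15732556  0.01124373  0.06031078] [-0.1696931   0.00352691  0.05090439] [-0.14004779  0.01925308  0.06569763]
0 
0 
0 
s 49 [-0.15402336  0.00857636  0.06007018] [-0.17036762  0.00160882  0.04920004] [-0.14176793  0.01872259  0.06686756]
146 [0.65107577 0.1799335  0.08290209]
137 [0.59344168 0.19095393 0.08287298]
168 [0.60007975 0.07873897 0.0844995 ]
```

View pics/s17c.png

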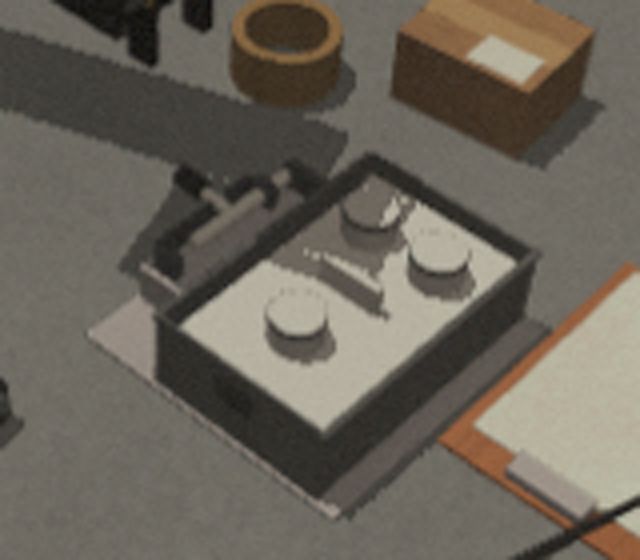

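The crop shows the handle down in the notch (190,180), the rod in the keeper eye (295,175), and three tubs upright on the level divider. Handing in.

```bash
python3 -c "
from rig import robot
print(robot.hand_in())"
```

```text
the job is handed in; nothing more can be done
None
```

The tote is packed and handed in, though the hand-in gave no verdict: both cartons lie flat on the floor, the divider is level above them with its fin up, all three tubs stand on it, the bolt is fully across and the handle is down in the notch (about 1.5 rad).

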